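# Pack the busbar spares box and clip its lid

## Task

Pack the spares box for the battery bank: stack the flat busbars in the cradle between its posts, leaving the humped bars, which will not stack, on the bench, and pour all the nuts from the steel cup into the box's other bay, then stand the empty cup upright on the bench again. With everything in, set the lid fully home on the box and fold all four clip flaps right down round its rim; do not disturb the multimeter and the screwdriver.

Things in the scene. Friction and masses are not known exactly. Their poses are not given: they have to be found in the camera images.
- box: Grey plastic spares box, fixed, open on top: outside 128 x 188 mm (x, y), 50 mm high, walls and floor 4 mm, with a rim flange round the outside of its top, 8 mm deep and high (144 x 204 mm over it). Origin: centre of the underside, long side along y. A 40 mm high divider at y = +8 mm separates the nut bay (middle at y = +50 mm; 120 x 80 mm) from the side with the cradle (y -90 to +6 mm).
- cradle (a point): Middle of the busbar cradle, at x 0, y -42, z 14 mm of the box, axes as the box's: level with the top of two ribs, 10 mm high, at x = +-40 mm, across which flat bars lie stacked along x. Four posts, 28 mm high from here, 6 x 6 mm, at x = +-40, y = +-19.5 mm, keep them in: 33 mm free across y. The middle is open for fingers, 36 mm beside a bar.
- lid: White loose lid, 146 x 206 x 4 mm (x, y, z), 0.3 kg, lying right way up. Origin: centre of the plate's underside; fits either way round. A tapered plug under it, 8 mm deep, enters the box with 3 mm play each side; seated, the plate lies on the rim, origin 50 mm over the box's, axes along the box's. On top, central, a black grip, 16 mm (x) x 80 mm (y), from 4 to 26 mm above the origin.
- cup: Flared steel parts cup, loose, 0.11 kg, outside 52 mm across at the base and 66 mm at the rim, 60 mm high, wall 2.5 mm, holding all the nuts. Origin: centre of the underside, z up.
- flap_a (a joint): Clip flap on the lid's +x edge, a black plate 90 mm long, 28 mm from hinge to tip and 3 mm thick, with a hook that goes under the box's rim flange. Hinge level along the edge, 76 mm from the lid's centre and 2 mm above the lid's origin. Angle in rad: 0 standing straight up, 1.57 level outwards, 3.14 folded fully down beside the box. The hinge is stiff (0.03 N m) and stays where it is left.
- flap_b (a joint): Clip flap on the lid's +y edge, a black plate 60 mm long, 28 mm from hinge to tip and 3 mm thick, with a hook that goes under the box's rim flange. Hinge level along the edge, 106 mm from the lid's centre and 2 mm above the lid's origin. Angle in rad: 0 standing straight up, 1.57 level outwards, 3.14 folded fully down beside the box. The hinge is stiff (0.03 N m) and stays where it is left.
- flap_c (a joint): Clip flap on the lid's -x edge, a black plate 90 mm long, 28 mm from hinge to tip and 3 mm thick, with a hook that goes under the box's rim flange. Hinge level along the edge, 76 mm from the lid's centre and 2 mm above the lid's origin. Angle in rad: 0 standing straight up, 1.57 level outwards, 3.14 folded fully down beside the box. The hinge is stiff (0.03 N m) and stays where it is left.
- flap_d (a joint): Clip flap on the lid's -y edge, a black plate 60 mm long, 28 mm from hinge to tip and 3 mm thick, with a hook that goes under the box's rim flange. Hinge level along the edge, 106 mm from the lid's centre and 2 mm above the lid's origin. Angle in rad: 0 standing straight up, 1.57 level outwards, 3.14 folded fully down beside the box. The hinge is stiff (0.03 N m) and stays where it is left.
- flat_1: Flat aluminium busbar, loose, 100 x 24 x 5 mm (x, y, z), straight, a hole near each end; two to four of these are present. Origin: centre of the underside.
- flat_2: Flat aluminium busbar, loose, 100 x 24 x 5 mm (x, y, z), straight, a hole near each end; two to four of these are present. Origin: centre of the underside.
- flat_3: Flat aluminium busbar, loose, 100 x 24 x 5 mm (x, y, z), straight, a hole near each end; two to four of these are present. Origin: centre of the underside.
- flat_4: Flat aluminium busbar, loose, 100 x 24 x 5 mm (x, y, z), straight, a hole near each end; two to four of these are present. Origin: centre of the underside.
- hump_1: Humped aluminium busbar, loose, 100 x 24 mm, 5 mm thick with a 17 mm high hump in the middle, so it does not lie in a stack of flat ones. Origin: centre of the underside of its feet.
- hump_2: Humped aluminium busbar, loose, 100 x 24 mm, 5 mm thick with a 17 mm high hump in the middle, so it does not lie in a stack of flat ones. Origin: centre of the underside of its feet.
- nut_1: Steel hex nut, 19 mm across the corners, 9 mm high, in the cup at the start; five to eight of these are present. Origin: centre of one face.
- nut_2: Steel hex nut, 19 mm across the corners, 9 mm high, in the cup at the start; five to eight of these are present. Origin: centre of one face.
- nut_3: Steel hex nut, 19 mm across the corners, 9 mm high, in the cup at the start; five to eight of these are present. Origin: centre of one face.
- nut_4: Steel hex nut, 19 mm across the corners, 9 mm high, in the cup at the start; five to eight of these are present. Origin: centre of one face.
- nut_5: Steel hex nut, 19 mm across the corners, 9 mm high, in the cup at the start; five to eight of these are present. Origin: centre of one face.
- nut_6: Steel hex nut, 19 mm across the corners, 9 mm high, in the cup at the start; five to eight of these are present. Origin: centre of one face.
- nut_7: Steel hex nut, 19 mm across the corners, 9 mm high, in the cup at the start; five to eight of these are present. Origin: centre of one face.
- nut_8: Steel hex nut, 19 mm across the corners, 9 mm high, in the cup at the start; five to eight of these are present. Origin: centre of one face.
- multimeter: Bystander: yellow multimeter, 150 x 78 x 38 mm, lying beyond the box.
- screwdriver: Bystander: screwdriver, 160 mm long, lying left of the cup.

How it is judged:
By the outcome, as a careful person would: the job done as asked, in the order asked, and still so for the second after the job is handed in, with the robot touching nothing.
Of flat_1, flat_2, flat_3, flat_4 only 2 to 4 are there at a start; the rules pass over those that are not, and their reading is None.
Of nut_5, nut_6, nut_7, nut_8 only 1 to 4 are there at a start; the rules pass over those that are not, and their reading is None.
At some moment in a run one of flat_1, flat_2, flat_3, flat_4, cup may be knocked a few centimetres aside while the robot is not near it.
It also fails if it takes over 208 s, if anything falls off the work surface, if the arm or the gripper's body presses on something with over 40 N, if the wrist force passes 120 N, or if a joint passes its speed limit or range.

## Robot

A 7-joint arm with a two-finger parallel gripper is mounted at the origin on the work surface. World frame = base frame: x ahead of the robot, y to its left, z up, the work surface at z = 0. Lengths are in m, angles in degrees, forces in N, time in s.
With the tool pointing down it reaches from about 0.4 to 0.9 m from the base axis. Payload 5.6 kg.
Tool frame: the origin (TCP) lies midway between the tips of the shut fingers; the grasp point (between the pads) lies 19 mm behind it; z points along the fingers, y is the line along which they close (so a half turn about z gives the same grasp; the last joint's range is limited). The gripper opens to 92 mm and grips with 3 to 60 N. Pads are 20 mm wide; open, the fingers measure 128 mm over their backs; the gripper's body (75 mm by 189 mm) begins 69 mm behind the grasp point.
Start: joints at [66.578, 26.786, -0.665, 91.828, 0.344, 61.387, -3.226], TCP at [0.232, -0.607, 0.215] pointing down, gripper open.
Joint ranges: [-144.91, 144.91], [-17.63, 115.5], [-89.93, 88.59], [15.96, 139.68], [-74.01, 254.01], [8.47, 105.57], [-167.45, 167.45]. Speed limits (degrees/s): [147.25, 147.25, 180, 180, 180, 180, 180].

## Interface

Orientations are given as [roll, pitch, yaw] about the fixed x, y, z axes, in that order (R = Rz(yaw) Ry(pitch) Rx(roll)).
In Python, from station import manip, vision gives the robot as it stands.
- The arm moves only by the tool carry_out, never from a script. Its argument "moves" is a list of rows, each an object of numbers: "x", "y", "z": the shift along the tool's x, y, z in mm; "wx", "wy", "wz": the turn, a rotation vector about the tool's x, y, z in rad. In form: [{"x": .., "y": .., "z": .., "wx": .., "wy": .., "wz": ..}, ...]. A call has 1 to 8 rows; each row is the pose to reach, as a shift and turn from the pose commanded when the call began, along the tool's axes at that moment; what a row does not reach only later rows make up. A row lasts 1/8 s, in which the tool goes at most 62.5 mm and 10.7 degrees, less where a joint would pass 70% of its speed; a pose out of reach is approached as far as the arm can. A call with a gripper value outside its range is refused whole. "fingers" is the opening in per cent of the stroke, from 0 (shut) to 100 (fully open), set as the call begins (left out, the last holds). The fingers move at their own pace and stop on an object; "grip_force" is the grip in N (left out, the last holds). Time passes only in rows, so rows that repeat a pose let the fingers close. It gives the time, the measured TCP pose, the force, the opening and the grip force at its end, in the units of the state.
- manip.observe(): the state, without advancing time (a new reading comes with each control period).
- vision.get_image(name): name is "scene" or "top" or "wrist"; returns a dict with "color" (384x512x3 uint8, red, green, blue), "intrinsics" (3x3 intrinsics, pixels), "origin" and "attitude" of the camera in the world; the wrist camera has in their place "tool_from_camera" (4x4, takes a point from camera to tool coordinates, whose origin is the TCP and whose axes are the flange's). Camera axes: x right, y down, z forward; pixel columns grow to the right and rows downward; lengths in m; the calibration is good to about 2 mm. The wrist camera is an equidistant fisheye: a pixel r from the principal point sees the ray r / f radians off the axis. A picture is of the moment at which its call begins: read the wrist's pose just before it. There is no depth.
- manip.finish_job(): hands the job in; it is judged then, once.
The state is a dict: "t": time; "q": joint angles; "qd": joint speeds; "joint_efforts": joint torques, N m; "position": TCP position; "tool_rot": TCP orientation; "contact_force": force on the tool from outside, world axes, zero at the start; "torque": the same for the moment, N m; "finger_gap": finger opening in m; "grasp_force": force on a finger pad.
Only numpy, scipy, OpenCV 4.12 (cv2) and the standard library are available. Lean on these libraries where they do the work, as an engineer would, in place of code of your own. Each camera call takes 0.05 s, during which the arm holds its last target. There are 200 camera calls.

## Working session

There is one attempt and no reset: what is moved stays moved. The work goes in short steps, Python scripts to look and compute and a tool call to move; the robot and the scene stay as the last step left them, time stands still between calls to the robot, and variables do not carry over. Pictures are saved under pics/ and viewed, at most 14 in all, crops included, and the job is handed in when it is done.

Besides the shell and the picture viewer there is one more tool, called after "Call:" by a JSON object that holds its "name" and its "arguments". carry_out: Moves the arm, as the interface text tells. Its arguments: {"type":"object","properties":{"moves":{"type":"array"},"fingers":{"type":"number"},"grip_force":{"type":"number"}},"required":["moves"]}

```bash
ls; mkdir -p pics; cat > h.py <<'E'
import numpy as np, cv2
from station import manip, vision
from scipy.spatial.transform import Rotation as R
def snap(n,f=None):
    s=manip.observe(); im=vision.get_image(n)
    if f: cv2.imwrite('pics/'+f,im['color'][:,:,::-1])
    return s,im
E
python3 - <<'E'
from h import *
s,a=snap('top','top0.png'); s,b=snap('scene','scene0.png')
for k in('t','position','tool_rot','q','finger_gap','contact_force'):print(k,s[k])
for i in(a,b):print({k:np.round(i[k],3).tolist() for k in i if k!='color'})
E
```

```text
pics
t 0.05
position [ 0.23218632 -0.60649861  0.21366263]
tool_rot [-1.79901304e+02  7.75599001e-03  2.09506208e+01]
q [66.58066925 26.83436461 -0.66390162 91.88039939  0.34420085 61.38619043
 -3.22649191]
finger_gap 0.0923002491007849
contact_force [ 0.02384397 -0.07291564  0.06490011]
{'intrinsics': [[375.001, 0.0, 259.281], [0.0, 375.001, 187.403], [0.0, 0.0, 1.0]], 'origin': [0.422, 0.054, 0.959], 'attitude': [-172.165, -1.468, -88.319]}
{'intrinsics': [[432.576, 0.0, 259.033], [0.0, 432.576, 189.362], [0.0, 0.0, 1.0]], 'origin': [1.132, 0.606, 0.941], 'attitude': [-137.296, -0.459, 134.029]}
```

View pics/top0.png

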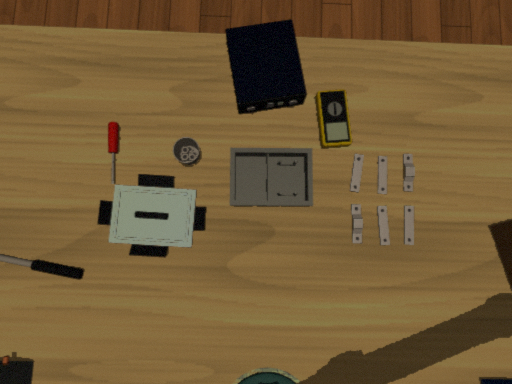

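View pics/scene0.png

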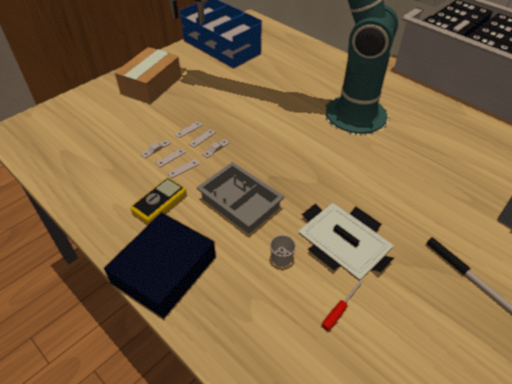

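Top view: the box is centred at about (271,177), with the nut bay on its left (+y) and the cradle on its right. Four flat bars lie at (357,173), (382,174), (383,225) and (409,225), and two humped ones at (408,172) and (357,223). The cup is at (187,152), the lid at (153,216) with its flaps out, the screwdriver at (114,150) and the multimeter at (333,120).

```bash
cat >> h.py <<'E'
def ray(im,px):
    K=im['intrinsics']; d=np.linalg.inv(K)@np.array([px[0],px[1],1.])
    return np.array(im['origin']), R.from_euler('xyz',im['attitude'],degrees=True).as_matrix()@d
def onz(im,px,z):
    o,d=ray(im,px); return o+d*(z-o[2])/d[2]
def blobs(im,mask,amin,amax,z):
    n,l,st,c=cv2.connectedComponentsWithStats(mask.astype('uint8'))
    out=[]
    for i in range(1,n):
        if amin<st[i,4]<amax:
            cs,_=cv2.findContours((l==i).astype('uint8'),0,2)
            r=cv2.minAreaRect(max(cs,key=cv2.contourArea))
            p=np.array([onz(im,q,z) for q in cv2.boxPoints(r)])
            e=[p[1]-p[0],p[2]-p[1]]; e.sort(key=np.linalg.norm)
            yaw=np.degrees(np.arctan2(e[1][1],e[1][0])); yaw=(yaw+90)%180-90
            out.append(dict(px=np.round(c[i]).tolist(),a=int(st[i,4]),pos=np.round(p.mean(0)*1000,1).tolist(),cen=np.round(onz(im,c[i],z)*1000,1).tolist(),
              L=round(np.linalg.norm(e[1])*1000,1),W=round(np.linalg.norm(e[0])*1000,1),yaw=round(yaw,1)))
    return out
def bars(im,z=.005):
    hsv=cv2.cvtColor(im['color'],cv2.COLOR_RGB2HSV)
    m=(hsv[...,1]<45)&(hsv[...,2]>125)
    m[:, :320]=0
    return blobs(im,m,90,600,z)
E
python3 - <<'E'
from h import *
s,a=snap('top'); c=a['color']
for p in [(357,175),(409,215),(153,235),(240,180),(316,165),(267,165),(187,140),(105,212),(250,200),(153,200)]: print(p,c[p[1],p[0]])
for b in bars(a):print(b)
hsv=cv2.cvtColor(c,cv2.COLOR_RGB2HSV)
m=(hsv[...,1]<60)&(hsv[...,2]>60); m=cv2.morphologyEx(m.astype('uint8'),cv2.MORPH_OPEN,np.ones((3,3))); m[:,:95]=0;m[:,320:]=0;m[:120]=0;m[260:]=0
for z in(.05,.012): print([b for b in blobs(a,m,300,9000,z)])
E
```

```text
(357, 175) [133 121 108]
(409, 215) [128 116 100]
(153, 235) [136 144 125]
(240, 180) [86 80 71]
(316, 165) [130 102  60]
(267, 165) [65 62 53]
(187, 140) [46 43 34]
(105, 212) [5 5 4]
(250, 200) [89 85 73]
(153, 200) [136 146 124]
[{'px': [273.0, 158.0], 'a': 516, 'pos': [600.6, 6.8, 50.0], 'cen': [623.5, 3.0, 50.0], 'L': np.float64(200.8), 'W': np.float64(92.8), 'yaw': np.float64(-89.1)}, {'px': [269.0, 182.0], 'a': 3409, 'pos': [565.2, 7.1, 50.0], 'cen': [563.2, 10.7, 50.0], 'L': np.float64(201.0), 'W': np.float64(119.7), 'yaw': np.float64(-88.0)}, {'px': [152.0, 216.0], 'a': 4585, 'pos': [472.1, 290.3, 50.0], 'cen': [470.8, 290.0, 50.0], 'L': np.float64(202.1), 'W': np.float64(141.5), 'yaw': np.float64(88.3)}]
[{'px': [273.0, 158.0], 'a': 516, 'pos': [608.0, 4.8, 12.0], 'cen': [632.0, 0.9, 12.0], 'L': np.float64(209.2), 'W': np.float64(96.7), 'yaw': np.float64(-89.1)}, {'px': [269.0, 182.0], 'a': 3409, 'pos': [571.2, 5.1, 12.0], 'cen': [569.0, 8.9, 12.0], 'L': np.float64(209.4), 'W': np.float64(124.7), 'yaw': np.float64(-88.0)}, {'px': [152.0, 216.0], 'a': 4585, 'pos': [474.2, 300.2, 12.0], 'cen': [472.9, 299.8, 12.0], 'L': np.float64(210.5), 'W': np.float64(147.4), 'yaw': np.float64(88.3)}]
```

```bash
python3 - <<'E'
s=open('h.py').read().replace("(hsv[...,1]<45)&(hsv[...,2]>125)","(hsv[...,1]<90)&(hsv[...,2]>85)")
open('h.py','w').write(s)
from h import *
s,a=snap('top'); c=a['color']
for b in bars(a):print(b)
hsv=cv2.cvtColor(c,cv2.COLOR_RGB2HSV)
m=(hsv[...,1]<90).astype('uint8'); m[:,:220]=0;m[:,322:]=0;m[:140]=0;m[215:]=0
print('box',blobs(a,m,300,9000,.05))
print('lid', [b for b in blobs(a,((hsv[...,1]<60)&(hsv[...,2]>100)).astype('uint8'),3000,9000,.012)])
k=((c.max(2)<30)).astype('uint8'); k[:,:90]=0;k[:,215:]=0;k[:168]=0;k[262:]=0
for b in blobs(a,k,60,900,.01): print('blk',b)
cv2.imwrite('pics/c1.png',cv2.resize(c[130:260,90:320,::-1],None,fx=3.4,fy=3.4,interpolation=cv2.INTER_CUBIC))
E
```

```text
{'px': [337.0, 131.0], 'a': 321, 'pos': [711.1, -167.2, 5.0], 'cen': [711.2, -166.4, 5.0], 'L': np.float64(53.2), 'W': np.float64(43.6), 'yaw': np.float64(-87.9)}
{'px': [356.0, 173.0], 'a': 345, 'pos': [601.8, -217.8, 5.0], 'cen': [601.2, -217.9, 5.0], 'L': np.float64(98.8), 'W': np.float64(25.5), 'yaw': np.float64(-7.7)}
{'px': [409.0, 172.0], 'a': 314, 'pos': [607.9, -355.0, 5.0], 'cen': [607.5, -355.0, 5.0], 'L': np.float64(95.7), 'W': np.float64(29.2), 'yaw': np.float64(-1.6)}
{'px': [382.0, 175.0], 'a': 331, 'pos': [598.9, -285.1, 5.0], 'cen': [598.4, -285.0, 5.0], 'L': np.float64(97.9), 'W': np.float64(21.2), 'yaw': np.float64(-1.0)}
{'px': [357.0, 223.0], 'a': 350, 'pos': [471.0, -218.1, 5.0], 'cen': [470.5, -218.0, 5.0], 'L': np.float64(97.5), 'W': np.float64(27.9), 'yaw': np.float64(1.5)}
{'px': [409.0, 225.0], 'a': 358, 'pos': [471.2, -351.5, 5.0], 'cen': [470.6, -352.0, 5.0], 'L': np.float64(99.6), 'W': np.float64(23.5), 'yaw': np.float64(-1.4)}
{'px': [383.0, 225.0], 'a': 366, 'pos': [467.8, -285.5, 5.0], 'cen': [467.4, -285.6, 5.0], 'L': np.float64(98.5), 'W': np.float6
[... 501 characters left out ...]
at64(26.1), 'yaw': np.float64(88.5)}
blk {'px': [105.0, 212.0], 'a': 243, 'pos': [477.8, 419.2, 10.0], 'cen': [477.6, 419.2, 10.0], 'L': np.float64(55.7), 'W': np.float64(27.4), 'yaw': np.float64(-1.3)}
blk {'px': [199.0, 218.0], 'a': 219, 'pos': [470.8, 182.3, 10.0], 'cen': [469.8, 182.5, 10.0], 'L': np.float64(57.1), 'W': np.float64(24.9), 'yaw': np.float64(-1.7)}
blk {'px': [151.0, 215.0], 'a': 147, 'pos': [474.7, 302.4, 10.0], 'cen': [474.7, 303.7, 10.0], 'L': np.float64(78.0), 'W': np.float64(11.8), 'yaw': np.float64(88.4)}
blk {'px': [148.0, 250.0], 'a': 332, 'pos': [387.4, 303.8, 10.0], 'cen': [387.3, 304.7, 10.0], 'L': np.float64(90.7), 'W': np.float64(23.0), 'yaw': np.float64(88.5)}
```

View pics/c1.png

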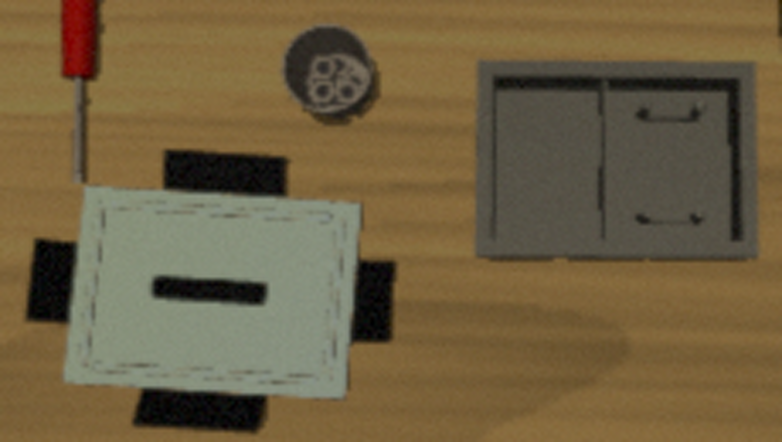

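```bash
cat >> h.py <<'E'
def to(x,y,z,yaw=0,s=None,T=None):
    "shift mm / turn rad in tool axes from pose (s) to tool-down target; returns target pose"
    if T is None: p0,r0=s['position']*1000,R.from_euler('xyz',s['tool_rot'],degrees=True)
    else: p0,r0=T
    r1=R.from_euler('xyz',[180,0,yaw],degrees=True); p1=np.array([x,y,z],float)
    print('to',(x,y,z,yaw),'shift',np.round(r0.inv().apply(p1-p0),1),'rot',np.round((r0.inv()*r1).as_rotvec(),3))
    return p1,r1
E
python3 - <<'E'
from h import *
s=manip.observe(); to(471,-351,120,0,s)
E
```

```text
to (471, -351, 120, 0) shift [ 314.4 -153.4   94.1] rot [-0.001  0.     0.366]
```

Call:
{"name": "carry_out", "arguments": {"moves": [{"x": 52, "y": -26, "z": 15, "wz": 0.06}, {"x": 104, "y": -51, "z": 31, "wz": 0.12}, {"x": 157, "y": -77, "z": 47, "wz": 0.18}, {"x": 209, "y": -102, "z": 63, "wz": 0.24}, {"x": 262, "y": -128, "z": 78, "wz": 0.3}, {"x": 314, "y": -153, "z": 94, "wz": 0.366}, {"x": 314, "y": -153, "z": 94, "wz": 0.366}, {"x": 314, "y": -153, "z": 94, "wz": 0.366}], "fingers": 50}}

```text
invalid input at $.moves[0]: expected keys x, y, z, wx, wy, wz
```

```bash
python3 - <<'E'
from h import *
s,w=snap('wrist','w1.png'); print(s['t'],s['position'],s['tool_rot'],s['finger_gap'])
print({k:np.round(w[k],4).tolist() for k in w if k!='color'})
to(471,-351,20,-1.4,s)
s,a=snap('top')
for b in bars(a):print(b['px'],b['pos'],b['yaw'],b['L'],b['W'])
E
```

```text
0.2 [ 0.23230987 -0.60673426  0.21401459] [-1.79941760e+02  7.03975639e-03  2.09541832e+01] 0.09175895202451931
{'intrinsics': [[297.3186, 0.0, 253.372], [0.0, 297.3186, 191.7766], [0.0, 0.0, 1.0]], 'tool_from_camera': [[-0.0008, -0.9592, -0.2829, 0.0796], [1.0, -0.0006, -0.0009, 0.0004], [0.0007, -0.2829, 0.9592, -0.1705], [0.0, 0.0, 0.0, 1.0]]}
to (471, -351, 20, -1.4) shift [ 314.4 -153.3  194.1] rot [-0.001  0.     0.39 ]
[337.0, 131.0] [711.1, -167.2, 5.0] -87.9 53.2 43.6
[356.0, 173.0] [601.8, -217.8, 5.0] -7.7 99.5 25.5
[409.0, 172.0] [606.7, -355.7, 5.0] 0.5 98.8 28.8
[382.0, 175.0] [598.9, -285.1, 5.0] -1.0 97.9 21.2
[357.0, 223.0] [470.9, -218.1, 5.0] 1.6 97.4 28.0
[409.0, 224.0] [471.2, -351.5, 5.0] -1.4 99.6 23.5
[383.0, 225.0] [467.8, -285.5, 5.0] 4.0 98.6 25.2
```

View pics/w1.png

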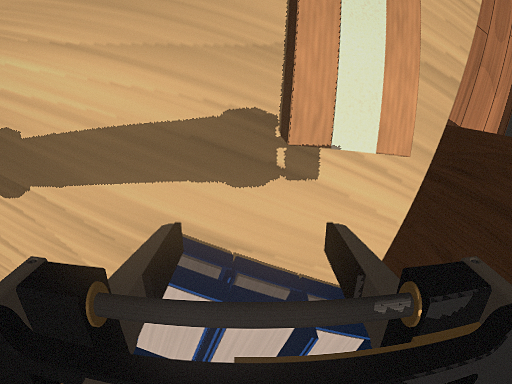

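The wrist view shows the two fingers, the blue tray below, and a wooden block ahead at upper right (about 350,80). The moves need all six keys in each row. I'll travel level first, then descend.

Call:
{"name": "carry_out", "arguments": {"moves": [{"x": 40, "y": -20, "z": 0, "wx": 0, "wy": 0, "wz": 0.05}, {"x": 95, "y": -46, "z": 0, "wx": 0, "wy": 0, "wz": 0.12}, {"x": 150, "y": -73, "z": 10, "wx": 0, "wy": 0, "wz": 0.18}, {"x": 205, "y": -100, "z": 30, "wx": 0, "wy": 0, "wz": 0.25}, {"x": 260, "y": -127, "z": 60, "wx": 0, "wy": 0, "wz": 0.32}, {"x": 300, "y": -146, "z": 85, "wx": 0, "wy": 0, "wz": 0.38}, {"x": 314, "y": -153, "z": 94, "wx": 0, "wy": 0, "wz": 0.39}, {"x": 314, "y": -153, "z": 94, "wx": 0, "wy": 0, "wz": 0.39}], "fingers": 45}}

```text
t: 1.3
position: [0.4716, -0.3501, 0.1197]
tool_rot: [-179.9, 0.1, -1.2]
contact_force: [0.5, -0.1, -0.8]
finger_gap: 0.041
grasp_force: 0.0
```

```bash
cat >> h.py <<'E'
def wray(s,im,px):
    K=im['intrinsics']; u=np.array([(px[0]-K[0,2])/K[0,0],(px[1]-K[1,2])/K[1,1]]); th=np.linalg.norm(u)
    d=np.array([*(u/th*np.sin(th)),np.cos(th)]) if th>1e-9 else np.array([0,0,1.])
    T=np.array(im['tool_from_camera']); r=R.from_euler('xyz',s['tool_rot'],degrees=True)
    return s['position']+r.apply(T[:3,3]), r.apply(T[:3,:3]@d)
def wonz(s,im,px,z):
    o,d=wray(s,im,px); return (o+d*(z-o[2])/d[2])*1000
E
python3 - <<'E'
from h import *
s,w=snap('wrist','w2.png'); print(s['t'],s['position'],s['tool_rot'],s['finger_gap'])
to(471,-351.5,2,-1.4,s)
E
```

```text
1.3 [ 0.4716075  -0.35008292  0.1197201 ] [-1.79926784e+02  7.37792982e-02 -1.19415626e+00] 0.04098407456265034
to (471, -351.5, 2, -1.4) shift [ -0.4   1.6 117.7] rot [-0.001  0.001  0.004]
```

View pics/w2.png

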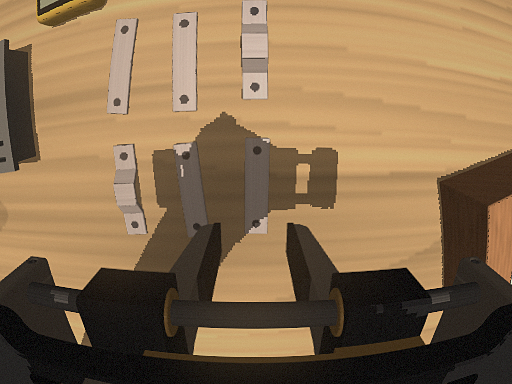

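The wrist view shows the target bar, holes at (257,150) and (256,224), between the fingers; the other bars and the humps lie to its left and ahead.

```bash
python3 - <<'E'
from h import *
s,w=snap('wrist')
for n,a,b in [('A',(257,150),(256,224)),('B',(186,156),(196,227)),('C',(184,24),(184,99)),('D',(124,30),(117,102))]:
    p,q=wonz(s,w,a,.005),wonz(s,w,b,.005); d=p-q
    print(n,np.round((p+q)/2,1),np.linalg.norm(d).round(1),np.degrees(np.arctan2(d[1],d[0])).round(1))
E
```

```text
A [ 469.7 -355.3    5. ] 77.2 -2.0
B [ 466.7 -288.4    5. ] 76.0 3.1
C [ 598.8 -288.4    5. ] 75.6 -1.3
D [ 602.1 -220.7    5. ] 75.6 -7.5
```

Call:
{"name": "carry_out", "arguments": {"moves": [{"x": 0, "y": 1.6, "z": 40, "wx": 0, "wy": 0, "wz": 0.004}, {"x": 0, "y": 1.6, "z": 75, "wx": 0, "wy": 0, "wz": 0.004}, {"x": 0, "y": 1.6, "z": 100, "wx": 0, "wy": 0, "wz": 0.004}, {"x": 0, "y": 1.6, "z": 112, "wx": 0, "wy": 0, "wz": 0.004}, {"x": 0, "y": 1.6, "z": 117, "wx": 0, "wy": 0, "wz": 0.004}, {"x": 0, "y": 1.6, "z": 117.5, "wx": 0, "wy": 0, "wz": 0.004}, {"x": 0, "y": 1.6, "z": 117.5, "wx": 0, "wy": 0, "wz": 0.004}]}}

```text
t: 2.28
position: [0.4715, -0.3539, 0.0041]
tool_rot: [179.9, -0.1, -1.6]
contact_force: [-0.7, 0.1, 0.6]
finger_gap: 0.0413
grasp_force: 0.0
```

Call:
{"name": "carry_out", "arguments": {"moves": [{"x": 0, "y": 0, "z": 0, "wx": 0, "wy": 0, "wz": 0}, {"x": 0, "y": 0, "z": 0, "wx": 0, "wy": 0, "wz": 0}, {"x": 0, "y": 0, "z": 0, "wx": 0, "wy": 0, "wz": 0}, {"x": 0, "y": 0, "z": 0, "wx": 0, "wy": 0, "wz": 0}], "fingers": 10, "grip_force": 15}}

```text
t: 2.78
position: [0.4712, -0.3535, 0.0034]
tool_rot: [180.0, -0.0, -1.6]
contact_force: [-0.2, 1.0, 3.4]
finger_gap: 0.0233
grasp_force: 15.0
```

Call:
{"name": "carry_out", "arguments": {"moves": [{"x": 0, "y": 0, "z": 0, "wx": 0, "wy": 0, "wz": 0}, {"x": 0, "y": 0, "z": 0, "wx": 0, "wy": 0, "wz": 0}, {"x": 0, "y": 0, "z": 2, "wx": 0, "wy": 0, "wz": 0}, {"x": 0, "y": 0, "z": 2, "wx": 0, "wy": 0, "wz": 0}, {"x": 0, "y": 0, "z": 2, "wx": 0, "wy": 0, "wz": 0}], "fingers": 32}}

```text
t: 3.4
position: [0.4709, -0.3534, 0.0009]
tool_rot: [-180.0, 0.0, -1.6]
contact_force: [-0.4, 0.3, 0.0]
finger_gap: 0.0291
grasp_force: 0.0
```

Call:
{"name": "carry_out", "arguments": {"moves": [{"x": 0, "y": 0, "z": 0, "wx": 0, "wy": 0, "wz": 0}, {"x": 0, "y": 0, "z": 0, "wx": 0, "wy": 0, "wz": 0}, {"x": 0, "y": 0, "z": 0, "wx": 0, "wy": 0, "wz": 0}, {"x": 0, "y": 0, "z": 0, "wx": 0, "wy": 0, "wz": 0}], "fingers": 10, "grip_force": 18}}

```text
t: 3.9
position: [0.4709, -0.3535, 0.0011]
tool_rot: [180.0, -0.0, -1.6]
contact_force: [-0.4, 0.1, -0.7]
finger_gap: 0.0235
grasp_force: 18.0
```

Call:
{"name": "carry_out", "arguments": {"moves": [{"x": 0, "y": 0, "z": -20, "wx": 0, "wy": 0, "wz": 0}, {"x": 0, "y": 0, "z": -60, "wx": 0, "wy": 0, "wz": 0}, {"x": 0, "y": 0, "z": -100, "wx": 0, "wy": 0, "wz": 0}, {"x": 0, "y": 0, "z": -130, "wx": 0, "wy": 0, "wz": 0}, {"x": 0, "y": 0, "z": -130, "wx": 0, "wy": 0, "wz": 0}]}}

```text
t: 4.53
position: [0.4727, -0.3547, 0.1349]
tool_rot: [179.8, -0.3, -1.6]
contact_force: [0.1, -0.4, -0.5]
finger_gap: 0.0234
grasp_force: 18.0
```

```bash
python3 - <<'E'
from h import *
s=manip.observe(); print(s['position'],s['finger_gap'])
T=to(500,-130,130,2,s); to(578,-36,130,2,s)
E
```

```text
[ 0.47269947 -0.35465784  0.13493   ] 0.023375637140350434
to (500, -130, 130, 2) shift [  20.9 -225.4    4.2] rot [ 0.004 -0.006 -0.063]
to (578, -36, 130, 2) shift [  96.2 -321.5    4.3] rot [ 0.004 -0.006 -0.063]
```

Call:
{"name": "carry_out", "arguments": {"moves": [{"x": 4, "y": -40, "z": -2, "wx": 0, "wy": 0, "wz": -0.01}, {"x": 10, "y": -95, "z": -5, "wx": 0, "wy": 0, "wz": -0.02}, {"x": 15, "y": -150, "z": -10, "wx": 0, "wy": 0, "wz": -0.03}, {"x": 20, "y": -205, "z": -14, "wx": 0, "wy": 0, "wz": -0.05}, {"x": 24, "y": -260, "z": -16, "wx": 0, "wy": 0, "wz": -0.06}, {"x": 26, "y": -310, "z": -16, "wx": 0, "wy": 0, "wz": -0.063}, {"x": 26, "y": -323, "z": -16, "wx": 0, "wy": 0, "wz": -0.063}, {"x": 26, "y": -323, "z": -16, "wx": 0, "wy": 0, "wz": -0.063}]}}

```text
t: 5.52
position: [0.5056, -0.031, 0.1466]
tool_rot: [180.0, 0.1, 2.1]
contact_force: [-0.5, -0.3, -0.3]
finger_gap: 0.0233
grasp_force: 18.0
```

Call:
{"name": "carry_out", "arguments": {"moves": [{"x": 0, "y": 0, "z": 0, "wx": 0, "wy": 0, "wz": 0}]}}

```text
t: 5.65
position: [0.5058, -0.0333, 0.1467]
tool_rot: [180.0, 0.0, 1.8]
contact_force: [0.9, -0.6, 0.2]
finger_gap: 0.0235
grasp_force: 18.0
```

```bash
python3 - <<'E'
from h import *
s,w=snap('wrist','w3.png'); print(s['t'],s['position'].tolist(),s['tool_rot'].tolist(),s['finger_gap'])
np.save('w3s.npy',np.r_[s['position'],s['tool_rot']])
E
```

```text
5.65 [0.505758817746476, -0.033263191166113405, 0.14673921689186797] [179.95356635890562, 0.04352368600751294, 1.8366097700916635] 0.023510879716986465
```

View pics/w3.png

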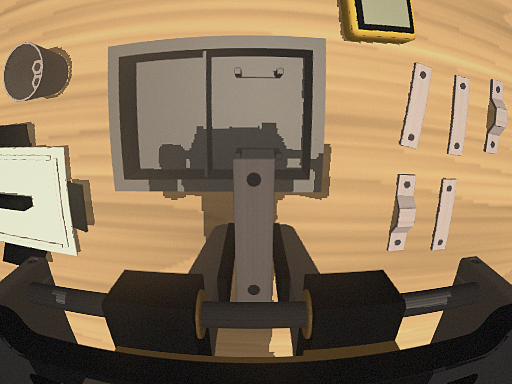

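The wrist view shows the box rim's outer corners near (109,46), (325,37), (115,191) and (329,180). The far posts are at (238,72) and (281,71). The held bar runs from (254,150) to (254,300).

```bash
python3 - <<'E'
from h import *
s,w=snap('wrist')
P=[wonz(s,w,p,.05) for p in [(109,46),(325,37),(115,191)]]
for p in P: print(p.round(1))
print('len',np.linalg.norm(P[0]-P[1]),np.linalg.norm(P[0]-P[2]),'c',(P[1]+P[2])/2)
d=P[0]-P[1];print('yaw',np.degrees(np.arctan2(d[1],d[0]))-90)
for p in [(238,72),(281,71)]: print('post',wonz(s,w,p,.042).round(1))
for p in [(254,180),(254,290)]: print('bar',wonz(s,w,p,s['position'][2]+.004).round(1))
# inner rim edges
for p in [(119,57),(311,49),(134,176),(309,176)]: print('in',wonz(s,w,p,.05).round(1))
to(578,-36,146,2,s)
E
```

```text
[647.6 108.7  50. ]
[653.8 -93.6  50. ]
[503.2 106.1  50. ]
len 202.3717443757446 144.43785105965725 c [578.49876249   6.25545042  50.        ]
yaw 1.7582166116749818
post [617.2 -16.3  42. ]
post [619.6 -55.3  42. ]
bar [543.6 -32.9 150.8]
bar [467.5 -35.3 150.8]
in [635.3  97.1  50. ]
in [641.  -80.9  50. ]
in [519.1  83.3  50. ]
in [523.7 -85.2  50. ]
to (578, -36, 146, 2) shift [72.   4.9  0.8] rot [ 0.001  0.001 -0.003]
```

Call:
{"name": "carry_out", "arguments": {"moves": [{"x": 30, "y": 1, "z": 0, "wx": 0, "wy": 0, "wz": 0}, {"x": 60, "y": 2, "z": 10, "wx": 0, "wy": 0, "wz": 0}, {"x": 73, "y": 3, "z": 30, "wx": 0, "wy": 0, "wz": 0}, {"x": 73, "y": 3, "z": 60, "wx": 0, "wy": 0, "wz": 0}, {"x": 73, "y": 3, "z": 80, "wx": 0, "wy": 0, "wz": 0}, {"x": 73, "y": 3, "z": 90, "wx": 0, "wy": 0, "wz": 0}, {"x": 73, "y": 3, "z": 90, "wx": 0, "wy": 0, "wz": 0}, {"x": 73, "y": 3, "z": 90, "wx": 0, "wy": 0, "wz": 0}]}}

```text
t: 6.75
position: [0.5798, -0.0321, 0.0579]
tool_rot: [180.0, -0.1, 2.0]
contact_force: [-0.2, 0.2, 0.1]
finger_gap: 0.0237
grasp_force: 18.0
```

```bash
python3 - <<'E'
from h import *
s=manip.observe(); to(579,-36.3,16,1.9,s);print(s['position'])
E
```

```text
to (579, -36.3, 16, 1.9) shift [-1.   4.2 41.9] rot [ 0.    -0.001  0.001]
[ 0.57980278 -0.03205528  0.05792035]
```

Call:
{"name": "carry_out", "arguments": {"moves": [{"x": -1, "y": 4, "z": 5, "wx": 0, "wy": 0, "wz": 0}, {"x": -1, "y": 4, "z": 15, "wx": 0, "wy": 0, "wz": 0}, {"x": -1, "y": 4, "z": 26, "wx": 0, "wy": 0, "wz": 0}, {"x": -1, "y": 4, "z": 35, "wx": 0, "wy": 0, "wz": 0}, {"x": -1, "y": 4, "z": 40, "wx": 0, "wy": 0, "wz": 0}, {"x": -1, "y": 4, "z": 41.5, "wx": 0, "wy": 0, "wz": 0}, {"x": -1, "y": 4, "z": 41.5, "wx": 0, "wy": 0, "wz": 0}, {"x": -1, "y": 4, "z": 41.5, "wx": 0, "wy": 0, "wz": 0}]}}

```text
t: 7.75
position: [0.5785, -0.0358, 0.0159]
tool_rot: [180.0, -0.0, 2.0]
contact_force: [1.0, 1.2, 0.3]
finger_gap: 0.0234
grasp_force: 18.0
```

Call:
{"name": "carry_out", "arguments": {"moves": [{"x": 0, "y": 0, "z": 0, "wx": 0, "wy": 0, "wz": 0}, {"x": 0, "y": 0, "z": 0, "wx": 0, "wy": 0, "wz": 0}, {"x": 0, "y": 0, "z": 0, "wx": 0, "wy": 0, "wz": 0}, {"x": 0, "y": 0, "z": -20, "wx": 0, "wy": 0, "wz": 0}, {"x": 0, "y": 0, "z": -60, "wx": 0, "wy": 0, "wz": 0}, {"x": 0, "y": 0, "z": -100, "wx": 0, "wy": 0, "wz": 0}, {"x": -25, "y": 50, "z": -115, "wx": 0, "wy": 0, "wz": 0}, {"x": -50, "y": 100, "z": -115, "wx": 0, "wy": 0, "wz": 0}], "fingers": 35}}

```text
t: 8.75
position: [0.5329, -0.1384, 0.1338]
tool_rot: [179.9, -0.3, 2.1]
contact_force: [-0.6, -0.4, -0.5]
finger_gap: 0.0322
grasp_force: 0.0
```

```bash
python3 - <<'E'
from h import *
s,a=snap('top','t2.png')
for b in bars(a):print(b['px'],b['pos'],b['yaw'],b['L'],b['W'])
print(s['position'],s['tool_rot']); to(467.2,-287,100,3.5,s)
E
```

```text
[337.0, 131.0] [711.4, -166.1, 5.0] -83.3 54.5 45.9
[357.0, 224.0] [468.2, -218.2, 5.0] 1.5 96.7 27.9
[370.0, 220.0] [480.3, -252.1, 5.0] 7.6 60.0 13.3
[ 0.5329244  -0.13840156  0.133849  ] [179.92013635  -0.29565663   2.10336639]
to (467.2, -287, 100, 3.5) shift [-71.3 146.   33.7] rot [ 0.001 -0.005 -0.024]
```

Call:
{"name": "carry_out", "arguments": {"moves": [{"x": -20, "y": 45, "z": 5, "wx": 0, "wy": 0, "wz": -0.01}, {"x": -45, "y": 95, "z": 15, "wx": 0, "wy": 0, "wz": -0.02}, {"x": -68, "y": 138, "z": 25, "wx": 0, "wy": 0, "wz": -0.024}, {"x": -71, "y": 146, "z": 33, "wx": 0, "wy": 0.0, "wz": -0.024}, {"x": -71, "y": 146, "z": 33, "wx": 0, "wy": 0.0, "wz": -0.024}, {"x": -71, "y": 146, "z": 33, "wx": 0, "wy": 0, "wz": -0.024}], "fingers": 42}}

```text
t: 9.55
position: [0.4672, -0.2841, 0.0982]
tool_rot: [-180.0, -0.1, 3.5]
contact_force: [0.5, 0.4, 0.3]
finger_gap: 0.0388
grasp_force: 0.0
```

```bash
cat >> h.py <<'E'
def wbars(s,w,z=.005):
    "pale bars in the wrist picture: centre, yaw, length from contour extremes cast onto plane z"
    hsv=cv2.cvtColor(w['color'],cv2.COLOR_RGB2HSV)
    m=((hsv[...,1]<70)&(hsv[...,2]>55)).astype('uint8'); m[240:]=0
    m=cv2.morphologyEx(m,cv2.MORPH_CLOSE,np.ones((7,7)))
    for c in cv2.findContours(m,0,2)[0]:
        if 400<cv2.contourArea(c)<5000:
            P=np.array([wonz(s,w,p,z)[:2] for p in c[:,0].astype(float)],dtype='float32')
            (cx,cy),(a,b),t=cv2.minAreaRect(P)
            if a<b: t+=90
            print('wb',c[:,0].mean(0).round(),'c',round(cx,1),round(cy,1),'L',round(max(a,b),1),'W',round(min(a,b),1),'yaw',round((t+90)%180-90,1))
E
python3 - <<'E'
from h import *
s,w=snap('wrist','w4.png'); print(s['position'],s['tool_rot'],s['finger_gap']); wbars(s,w); to(467.2,-287,1,3.5,s)
E
```

```text
[ 0.46721478 -0.28411543  0.09820497] [-1.79978856e+02 -6.76806518e-02  3.52140493e+00] 0.038789395669054844
wb [189. 203.] c 468.6 -221.5 L 106.4 W 40.2 yaw 8.2
wb [224. 154.] c 500.4 -258.3 L 99.3 W 23.8 yaw 4.1
wb [341.  61.] c 608.5 -355.9 L 100.3 W 27.8 yaw -1.2
wb [264.  56.] c 598.9 -286.3 L 97.9 W 23.8 yaw -1.2
wb [189.  50.] c 599.6 -218.9 L 93.7 W 24.3 yaw -7.9
to (467.2, -287, 1, 3.5) shift [-0.3  2.9 97.2] rot [-0.    -0.001  0.   ]
```

View pics/w4.png

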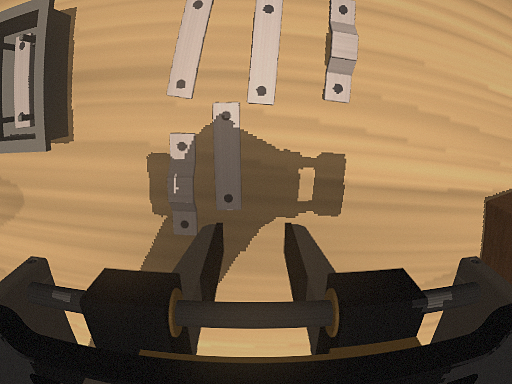

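The picture shows that bar B was knocked. It now lies at (226,116)–(228,198), about 17 mm from the hump at (182,185), so a finger will not fit between them at the middle. I'll grip B near its far end, move it clear, then regrip it at the middle. Bar A sits between its posts at upper left.

Call:
{"name": "carry_out", "arguments": {"moves": [{"x": 40, "y": -15, "z": 10, "wx": 0, "wy": 0, "wz": -0.01}, {"x": 67.5, "y": -24.5, "z": 35, "wx": 0, "wy": 0, "wz": -0.01}, {"x": 67.5, "y": -24.5, "z": 65, "wx": 0, "wy": 0, "wz": -0.01}, {"x": 67.5, "y": -24.5, "z": 85, "wx": 0, "wy": 0, "wz": -0.01}, {"x": 67.5, "y": -24.5, "z": 95, "wx": 0, "wy": 0, "wz": -0.01}, {"x": 67.5, "y": -24.5, "z": 97, "wx": 0, "wy": 0, "wz": -0.01}, {"x": 67.5, "y": -24.5, "z": 97, "wx": 0, "wy": 0, "wz": -0.01}, {"x": 67.5, "y": -24.5, "z": 97, "wx": 0, "wy": 0, "wz": -0.01}], "fingers": 37}}

```text
t: 10.6
position: [0.5323, -0.2579, 0.0015]
tool_rot: [180.0, -0.1, 3.9]
contact_force: [0.6, -0.4, -0.1]
finger_gap: 0.0341
grasp_force: 0.0
```

Call:
{"name": "carry_out", "arguments": {"moves": [{"x": 0, "y": 0, "z": 0, "wx": 0, "wy": 0, "wz": 0}, {"x": 0, "y": 0, "z": 0, "wx": 0, "wy": 0, "wz": 0}, {"x": 0, "y": 0, "z": 0, "wx": 0, "wy": 0, "wz": 0}, {"x": 0, "y": 0, "z": 0, "wx": 0, "wy": 0, "wz": 0}], "fingers": 10, "grip_force": 18}}

```text
t: 11.1
position: [0.5321, -0.2577, 0.0011]
tool_rot: [180.0, -0.0, 3.9]
contact_force: [-1.6, -0.2, 5.4]
finger_gap: 0.0234
grasp_force: 17.9
```

Call:
{"name": "carry_out", "arguments": {"moves": [{"x": 0, "y": 0, "z": -3, "wx": 0, "wy": 0, "wz": 0}, {"x": -5, "y": 8, "z": -3, "wx": 0, "wy": 0, "wz": 0}, {"x": -15, "y": 20, "z": -3, "wx": 0, "wy": 0, "wz": 0}, {"x": -25, "y": 30, "z": -3, "wx": 0, "wy": 0, "wz": 0}, {"x": -28, "y": 32, "z": -3, "wx": 0, "wy": 0, "wz": 0}, {"x": -28, "y": 32, "z": 0, "wx": 0, "wy": 0, "wz": 0}, {"x": -28, "y": 32, "z": 0, "wx": 0, "wy": 0, "wz": 0}]}}

```text
t: 11.98
position: [0.5062, -0.2916, 0.0009]
tool_rot: [180.0, -0.0, 4.0]
contact_force: [-2.3, -1.3, 4.4]
finger_gap: 0.0232
grasp_force: 18.0
```

Call:
{"name": "carry_out", "arguments": {"moves": [{"x": 0, "y": 0, "z": 0, "wx": 0, "wy": 0, "wz": 0}, {"x": 0, "y": 0, "z": 0, "wx": 0, "wy": 0, "wz": 0}, {"x": 0, "y": 0, "z": 0, "wx": 0, "wy": 0, "wz": 0}, {"x": -10, "y": 0, "z": -1, "wx": 0, "wy": 0, "wz": 0}, {"x": -24, "y": 0, "z": -1, "wx": 0, "wy": 0, "wz": 0}, {"x": -32, "y": 0, "z": 0, "wx": 0, "wy": 0, "wz": 0}, {"x": -32, "y": 0, "z": 0, "wx": 0, "wy": 0, "wz": 0}], "fingers": 36}}

```text
t: 12.85
position: [0.4732, -0.2939, 0.0006]
tool_rot: [180.0, 0.0, 3.9]
contact_force: [-0.3, 0.1, -0.5]
finger_gap: 0.033
grasp_force: 0.0
```

Call:
{"name": "carry_out", "arguments": {"moves": [{"x": 0, "y": 0, "z": 0, "wx": 0, "wy": 0, "wz": 0}, {"x": 0, "y": 0, "z": 0, "wx": 0, "wy": 0, "wz": 0}, {"x": 0, "y": 0, "z": 0, "wx": 0, "wy": 0, "wz": 0}, {"x": 0, "y": 0, "z": 0, "wx": 0, "wy": 0, "wz": 0}], "fingers": 10}}

```text
t: 13.35
position: [0.4744, -0.2935, 0.0006]
tool_rot: [180.0, -0.0, 3.9]
contact_force: [-0.3, -0.5, 2.5]
finger_gap: 0.0234
grasp_force: 18.0
```

Call:
{"name": "carry_out", "arguments": {"moves": [{"x": 0, "y": 0, "z": -20, "wx": 0, "wy": 0, "wz": 0}, {"x": 0, "y": 0, "z": -60, "wx": 0, "wy": 0, "wz": 0}, {"x": 0, "y": 0, "z": -100, "wx": 0, "wy": 0, "wz": 0}, {"x": 0, "y": 0, "z": -110, "wx": 0, "wy": 0, "wz": 0}, {"x": 0, "y": 0, "z": -110, "wx": 0, "wy": 0, "wz": 0}]}}

```text
t: 13.98
position: [0.4744, -0.2936, 0.1114]
tool_rot: [179.9, -0.1, 3.9]
contact_force: [0.1, 0.1, -0.6]
finger_gap: 0.0236
grasp_force: 18.0
```

```bash
python3 - <<'E'
from h import *
s,w=snap('wrist','w5.png'); print(s['position'],s['finger_gap']); wbars(s,w)
hsv=cv2.cvtColor(w['color'],cv2.COLOR_RGB2HSV)
m=((hsv[...,1]<70)&(hsv[...,2]>50)).astype('uint8')[:,225:285]; print('held bar top row', np.where(m.sum(1)>15)[0])
r=np.where(m.sum(1)>15)[0]; z=s['position'][2]+.004
for row in (120,130,140,150,160): print(row, (np.where(m[row])[0]+225)[[0,-1]] if m[row].any() else None, wonz(s,w,(254,row),z).round(1))
to(579,-36.3,112,2,s)
E
```

```text
[ 0.47435018 -0.2936071   0.11143764] 0.023606769588894773
wb [273. 217.] c 463.6 -305.8 L 82.1 W 61.2 yaw 3.9
wb [174. 184.] c 470.9 -216.2 L 99.8 W 27.8 yaw 1.6
wb [254.  59.] c 599.7 -286.1 L 99.4 W 24.0 yaw -1.4
wb [328.  61.] c 608.2 -355.6 L 99.4 W 27.3 yaw -0.9
wb [183.  52.] c 604.4 -219.5 L 102.5 W 24.1 yaw -8.0
held bar top row [  9  10  11  12  13  14  15  16  17  18  19  20  21  22  23  24  25  26
  27  28  29  30  31  32  33  34  35  36  37  38  39  40  41  42  43  44
  45  46  47  48  49  50  51  52  53  54  55  56  57  58  59  60  61  62
  63  64  65  66  67  68  69  70  71  72  73  74  75  76  77  78  79  80
  81  82  83  84  85  86  87  88  89  90  91  92  93  94  95  96  97  98
  99 100 101 102 103 104 105 106 107 108 109 110 160 161 162 163 164 165
 166 167 168 169 170 171 172 173 174 175 176 177 178 179 180 181 182 183
 184 185 186 187 188 189 190 191 192 193 194 195 196 197 198 199 200 201
 202 203 204 205 206 207 208 209 210 211 212 213 214 215 216 217 218 219
 220 221 222 223 224 225 226 227 228 229 230 231 232 233 234 235 236 237
 238 239 240 241 242 243 244 245 246 247 248 249 250 251 252 253 254 255
 256 257 258 259 260 261 262 263 264 265 266 267 268 269 270 271 272 273
 274 275 276 277 278 279 280 281 282 283 284 285 286 287 288 289 290 291
 292 293 294 295 296 297 298 299 300 301 311 312 313 314 315 316 317 318
 319 320 321 322 323 324 325]
120 None [ 546.4 -289.4  115.4]
130 None [ 540.8 -289.8  115.4]
140 None [ 535.1 -290.2  115.4]
150 None [ 529.5 -290.6  115.4]
160 [234 273] [ 523.7 -291.   115.4]
to (579, -36.3, 112, 2) shift [ 122.1 -249.5   -0.6] rot [ 0.001 -0.001  0.034]
```

Call:
{"name": "carry_out", "arguments": {"moves": [{"x": 18, "y": -37, "z": -5, "wx": 0, "wy": 0, "wz": 0.01}, {"x": 43, "y": -88, "z": -10, "wx": 0, "wy": 0, "wz": 0.02}, {"x": 69, "y": -140, "z": -10, "wx": 0, "wy": 0, "wz": 0.03}, {"x": 94, "y": -192, "z": -10, "wx": 0, "wy": 0, "wz": 0.034}, {"x": 115, "y": -235, "z": -5, "wx": 0, "wy": 0, "wz": 0.034}, {"x": 122, "y": -249.5, "z": 10, "wx": 0, "wy": 0, "wz": 0.034}, {"x": 122, "y": -249.5, "z": 35, "wx": 0, "wy": 0, "wz": 0.034}, {"x": 122, "y": -249.5, "z": 50, "wx": 0, "wy": 0, "wz": 0.034}]}}

```text
t: 15.02
position: [0.5767, -0.0373, 0.0577]
tool_rot: [180.0, 0.3, 1.9]
contact_force: [-0.7, 0.3, -0.4]
finger_gap: 0.0236
grasp_force: 18.0
```

Call:
{"name": "carry_out", "arguments": {"moves": [{"x": 0, "y": 0, "z": 0, "wx": 0, "wy": 0, "wz": 0}, {"x": 0, "y": 0, "z": 0, "wx": 0, "wy": 0, "wz": 0}]}}

```text
t: 15.28
position: [0.5789, -0.0369, 0.0608]
tool_rot: [180.0, -0.0, 1.9]
contact_force: [0.7, -0.3, -0.6]
finger_gap: 0.0234
grasp_force: 18.0
```

```bash
python3 - <<'E'
from h import *
s=manip.observe(); to(579,-36.3,20.5,2,s);print(s['position'])
E
```

```text
to (579, -36.3, 20.5, 2) shift [ 0.1 -0.7 40.3] rot [ 0.    -0.    -0.001]
[ 0.5789473  -0.0369467   0.06084437]
```

Call:
{"name": "carry_out", "arguments": {"moves": [{"x": 0, "y": -0.5, "z": 10, "wx": 0, "wy": 0, "wz": 0}, {"x": 0, "y": -0.5, "z": 22, "wx": 0, "wy": 0, "wz": 0}, {"x": 0, "y": -0.5, "z": 33, "wx": 0, "wy": 0, "wz": 0}, {"x": 0, "y": -0.5, "z": 39, "wx": 0, "wy": 0, "wz": 0}, {"x": 0, "y": -0.5, "z": 40, "wx": 0, "wy": 0, "wz": 0}, {"x": 0, "y": -0.5, "z": 40, "wx": 0, "wy": 0, "wz": 0}, {"x": 0, "y": -0.5, "z": 40, "wx": 0, "wy": 0, "wz": 0}]}}

```text
t: 16.15
position: [0.579, -0.0357, 0.0209]
tool_rot: [180.0, -0.0, 2.0]
contact_force: [-0.5, 0.1, -0.2]
finger_gap: 0.0236
grasp_force: 18.0
```

Call:
{"name": "carry_out", "arguments": {"moves": [{"x": 0, "y": 0, "z": 0, "wx": 0, "wy": 0, "wz": 0}, {"x": 0, "y": 0, "z": 0, "wx": 0, "wy": 0, "wz": 0}, {"x": 0, "y": 0, "z": 0, "wx": 0, "wy": 0, "wz": 0}, {"x": 0, "y": 0, "z": -20, "wx": 0, "wy": 0, "wz": 0}, {"x": 0, "y": 0, "z": -60, "wx": 0, "wy": 0, "wz": 0}, {"x": 0, "y": 0, "z": -90, "wx": 0, "wy": 0, "wz": 0}, {"x": 0, "y": 40, "z": -100, "wx": 0, "wy": 0, "wz": 0}, {"x": 2, "y": 100, "z": -100, "wx": 0, "wy": 0, "wz": 0.02}], "fingers": 36}}

```text
t: 17.15
position: [0.5859, -0.1344, 0.1238]
tool_rot: [-180.0, -0.3, 1.1]
contact_force: [1.5, 0.0, -0.2]
finger_gap: 0.0332
grasp_force: 0.0
```

Call:
{"name": "carry_out", "arguments": {"moves": [{"x": 4, "y": 50, "z": 0, "wx": 0, "wy": 0, "wz": 0.02}, {"x": 7, "y": 100, "z": 5, "wx": 0, "wy": 0, "wz": 0.038}, {"x": 9, "y": 140, "z": 15, "wx": 0, "wy": 0, "wz": 0.038}, {"x": 9, "y": 150, "z": 25, "wx": 0, "wy": 0, "wz": 0.038}, {"x": 9, "y": 150, "z": 25, "wx": 0, "wy": 0, "wz": 0.038}, {"x": 9, "y": 150, "z": 25, "wx": 0, "wy": 0, "wz": 0.038}], "fingers": 42}}

```text
t: 17.9
position: [0.5961, -0.2829, 0.0962]
tool_rot: [-179.9, -0.0, -1.2]
contact_force: [-0.5, 0.1, 0.4]
finger_gap: 0.0386
grasp_force: 0.0
```

```bash
python3 - <<'E'
from h import *
s,w=snap('wrist','w6.png'); print(s['t'],s['position'],s['tool_rot'],s['finger_gap']); wbars(s,w); to(599.3,-286,1,-1.3,s)
E
```

```text
17.9 [ 0.59613176 -0.28285815  0.09616269] [-1.79930723e+02 -3.33403226e-02 -1.16937008e+00] 0.03864562448838566
wb [ 42. 194.] c 595.8 -30.2 L 118.2 W 104.0 yaw -88.7
wb [259. 180.] c 600.3 -286.2 L 99.1 W 23.5 yaw -1.4
wb [196. 199.] c 602.0 -227.4 L 100.2 W 41.0 yaw -6.6
wb [331. 183.] c 608.7 -355.5 L 99.3 W 27.9 yaw -0.9
wb [99. 85.] c 709.5 -141.4 L 66.4 W 64.9 yaw 88.6
wb [93. 23.] c 774.3 -130.1 L 46.7 W 43.2 yaw 30.2
to (599.3, -286, 1, -1.3) shift [ 3.2  3.2 95.2] rot [-0.001 -0.001  0.002]
```

C is unmoved. Next: grasp it, lift it and carry it.

Call:
{"name": "carry_out", "arguments": {"moves": [{"x": 3.5, "y": 3.2, "z": 35, "wx": 0, "wy": 0, "wz": 0}, {"x": 3.5, "y": 3.2, "z": 65, "wx": 0, "wy": 0, "wz": 0}, {"x": 3.5, "y": 3.2, "z": 85, "wx": 0, "wy": 0, "wz": 0}, {"x": 3.5, "y": 3.2, "z": 93, "wx": 0, "wy": 0, "wz": 0}, {"x": 3.5, "y": 3.2, "z": 95, "wx": 0, "wy": 0, "wz": 0}, {"x": 3.5, "y": 3.2, "z": 95, "wx": 0, "wy": 0, "wz": 0}, {"x": 3.5, "y": 3.2, "z": 95, "wx": 0, "wy": 0, "wz": 0}]}}

```text
t: 18.82
position: [0.5995, -0.289, 0.0016]
tool_rot: [180.0, -0.1, -1.3]
contact_force: [0.3, -0.7, 0.5]
finger_gap: 0.0384
grasp_force: 0.0
```

Call:
{"name": "carry_out", "arguments": {"moves": [{"x": 0, "y": 0, "z": 0, "wx": 0, "wy": 0, "wz": 0}, {"x": 0, "y": 0, "z": 0, "wx": 0, "wy": 0, "wz": 0}, {"x": 0, "y": 0, "z": 0, "wx": 0, "wy": 0, "wz": 0}, {"x": 0, "y": 0, "z": 0, "wx": 0, "wy": 0, "wz": 0}], "fingers": 10}}

```text
t: 19.32
position: [0.599, -0.2888, 0.001]
tool_rot: [180.0, -0.0, -1.3]
contact_force: [-0.8, -0.2, 3.1]
finger_gap: 0.0236
grasp_force: 18.0
```

Call:
{"name": "carry_out", "arguments": {"moves": [{"x": 0, "y": 0, "z": -20, "wx": 0, "wy": 0, "wz": 0}, {"x": 0, "y": 0, "z": -60, "wx": 0, "wy": 0, "wz": 0}, {"x": 0, "y": 0, "z": -100, "wx": 0, "wy": 0, "wz": 0}, {"x": 0, "y": 0, "z": -115, "wx": 0, "wy": 0, "wz": 0}, {"x": 0, "y": 0, "z": -115, "wx": 0, "wy": 0, "wz": 0}]}}

```text
t: 19.95
position: [0.5993, -0.289, 0.1167]
tool_rot: [179.9, -0.1, -1.3]
contact_force: [-0.3, -0.5, -0.4]
finger_gap: 0.0239
grasp_force: 18.0
```

```bash
python3 - <<'E'
from h import *
s=manip.observe(); to(579,-36.3,112,2,s);print(s['position'])
E
```

```text
to (579, -36.3, 112, 2) shift [ -26.2 -252.1    4.4] rot [ 0.001 -0.002 -0.058]
[ 0.59928838 -0.28896505  0.11671754]
```

Call:
{"name": "carry_out", "arguments": {"moves": [{"x": -4, "y": -38, "z": -2, "wx": 0, "wy": 0, "wz": -0.01}, {"x": -10, "y": -92, "z": -4, "wx": 0, "wy": 0, "wz": -0.02}, {"x": -15, "y": -146, "z": -4, "wx": 0, "wy": 0, "wz": -0.035}, {"x": -21, "y": -200, "z": -4, "wx": 0, "wy": 0, "wz": -0.05}, {"x": -25, "y": -240, "z": 0, "wx": 0, "wy": 0, "wz": -0.058}, {"x": -26, "y": -252, "z": 15, "wx": 0, "wy": 0, "wz": -0.058}, {"x": -26, "y": -252, "z": 40, "wx": 0, "wy": 0, "wz": -0.058}, {"x": -26, "y": -252, "z": 55, "wx": 0, "wy": 0, "wz": -0.058}]}}

```text
t: 20.95
position: [0.5771, -0.0376, 0.0577]
tool_rot: [180.0, 0.2, 1.9]
contact_force: [0.6, 0.0, -0.8]
finger_gap: 0.0234
grasp_force: 18.0
```

Call:
{"name": "carry_out", "arguments": {"moves": [{"x": 0, "y": 0, "z": 0, "wx": 0, "wy": 0, "wz": 0}, {"x": 0, "y": 0, "z": 0, "wx": 0, "wy": 0, "wz": 0}]}}

```text
t: 21.2
position: [0.579, -0.0369, 0.0607]
tool_rot: [180.0, -0.0, 1.9]
contact_force: [-0.1, -1.2, -0.5]
finger_gap: 0.0238
grasp_force: 18.0
```

```bash
python3 - <<'E'
from h import *
s=manip.observe(); to(579,-36.3,25.7,2,s);print(s['position'])
E
```

```text
to (579, -36.3, 25.7, 2) shift [-0.  -0.6 35. ] rot [ 0.    -0.    -0.001]
[ 0.57904539 -0.03688966  0.06069678]
```

Call:
{"name": "carry_out", "arguments": {"moves": [{"x": 0, "y": -0.5, "z": 10, "wx": 0, "wy": 0, "wz": 0}, {"x": 0, "y": -0.5, "z": 20, "wx": 0, "wy": 0, "wz": 0}, {"x": 0, "y": -0.5, "z": 29, "wx": 0, "wy": 0, "wz": 0}, {"x": 0, "y": -0.5, "z": 34, "wx": 0, "wy": 0, "wz": 0}, {"x": 0, "y": -0.5, "z": 35, "wx": 0, "wy": 0, "wz": 0}, {"x": 0, "y": -0.5, "z": 35, "wx": 0, "wy": 0, "wz": 0}, {"x": 0, "y": -0.5, "z": 35, "wx": 0, "wy": 0, "wz": 0}]}}

```text
t: 22.08
position: [0.5789, -0.0357, 0.0259]
tool_rot: [180.0, -0.0, 2.0]
contact_force: [-0.2, 0.2, 0.1]
finger_gap: 0.0233
grasp_force: 18.0
```

Call:
{"name": "carry_out", "arguments": {"moves": [{"x": 0, "y": 0, "z": 0, "wx": 0, "wy": 0, "wz": 0}, {"x": 0, "y": 0, "z": 0, "wx": 0, "wy": 0, "wz": 0}, {"x": 0, "y": 0, "z": 0, "wx": 0, "wy": 0, "wz": 0}, {"x": 0, "y": 0, "z": -20, "wx": 0, "wy": 0, "wz": 0}, {"x": 0, "y": 0, "z": -60, "wx": 0, "wy": 0, "wz": 0}, {"x": 0, "y": 0, "z": -90, "wx": 0, "wy": 0, "wz": 0}, {"x": 0, "y": 40, "z": -100, "wx": 0, "wy": 0, "wz": 0}, {"x": 2, "y": 100, "z": -100, "wx": 0, "wy": 0, "wz": 0.06}], "fingers": 36}}

```text
t: 23.08
position: [0.5859, -0.1343, 0.1288]
tool_rot: [-180.0, -0.3, -1.3]
contact_force: [0.3, -0.7, -0.8]
finger_gap: 0.0329
grasp_force: 0.0
```

Call:
{"name": "carry_out", "arguments": {"moves": [{"x": 10, "y": 40, "z": 0, "wx": 0, "wy": 0, "wz": 0.05}, {"x": 18, "y": 75, "z": 5, "wx": 0, "wy": 0, "wz": 0.11}, {"x": 20, "y": 85, "z": 15, "wx": 0, "wy": 0, "wz": 0.11}, {"x": 20, "y": 85, "z": 25, "wx": 0, "wy": 0, "wz": 0.11}, {"x": 20, "y": 85, "z": 25, "wx": 0, "wy": 0, "wz": 0.11}, {"x": 20, "y": 85, "z": 25, "wx": 0, "wy": 0, "wz": 0.11}], "fingers": 42}}

```text
t: 23.82
position: [0.6022, -0.2192, 0.1007]
tool_rot: [-180.0, 0.0, -7.6]
contact_force: [-0.7, -0.1, 0.5]
finger_gap: 0.0387
grasp_force: 0.0
```

```bash
python3 - <<'E'
from h import *
s,w=snap('wrist','w7.png'); print(s['t'],s['position'],s['tool_rot'],s['finger_gap']); wbars(s,w); to(602,-219.5,1,-7.8,s)
E
```

```text
23.825 [ 0.60223425 -0.21916048  0.10068837] [-1.79960231e+02  1.06799123e-02 -7.59975380e+00] 0.03865197252748122
wb [254. 170.] c 603.8 -219.0 L 98.2 W 23.5 yaw -8.0
wb [389. 172.] c 608.5 -356.5 L 99.6 W 30.8 yaw -0.4
to (602, -219.5, 1, -7.8) shift [-0.2  0.4 99.7] rot [-0.001  0.     0.003]
```

Call:
{"name": "carry_out", "arguments": {"moves": [{"x": 1, "y": 0, "z": 35, "wx": 0, "wy": 0, "wz": 0}, {"x": 1, "y": 0, "z": 65, "wx": 0, "wy": 0, "wz": 0}, {"x": 1, "y": 0, "z": 87, "wx": 0, "wy": 0, "wz": 0}, {"x": 1, "y": 0, "z": 97, "wx": 0, "wy": 0, "wz": 0}, {"x": 1, "y": 0, "z": 99.5, "wx": 0, "wy": 0, "wz": 0}, {"x": 1, "y": 0, "z": 99.5, "wx": 0, "wy": 0, "wz": 0}, {"x": 1, "y": 0, "z": 99.5, "wx": 0, "wy": 0, "wz": 0}]}}

```text
t: 24.75
position: [0.6037, -0.2214, 0.0021]
tool_rot: [180.0, -0.1, -7.8]
contact_force: [-0.6, 0.2, 0.2]
finger_gap: 0.0388
grasp_force: 0.0
```

Call:
{"name": "carry_out", "arguments": {"moves": [{"x": 0, "y": 0, "z": 0, "wx": 0, "wy": 0, "wz": 0}, {"x": 0, "y": 0, "z": 0, "wx": 0, "wy": 0, "wz": 0}, {"x": 0, "y": 0, "z": 0, "wx": 0, "wy": 0, "wz": 0}, {"x": 0, "y": 0, "z": 0, "wx": 0, "wy": 0, "wz": 0}], "fingers": 10}}

```text
t: 25.25
position: [0.6033, -0.2212, 0.0015]
tool_rot: [180.0, -0.0, -7.7]
contact_force: [-0.7, -0.5, 4.1]
finger_gap: 0.0235
grasp_force: 18.0
```

Call:
{"name": "carry_out", "arguments": {"moves": [{"x": 0, "y": 0, "z": -20, "wx": 0, "wy": 0, "wz": 0}, {"x": 0, "y": 0, "z": -60, "wx": 0, "wy": 0, "wz": 0}, {"x": 0, "y": 0, "z": -100, "wx": 0, "wy": 0, "wz": 0}, {"x": 0, "y": 0, "z": -115, "wx": 0, "wy": 0, "wz": 0}, {"x": 0, "y": 0, "z": -115, "wx": 0, "wy": 0, "wz": 0}]}}

```text
t: 25.88
position: [0.6034, -0.2214, 0.1171]
tool_rot: [180.0, -0.1, -7.8]
contact_force: [-0.7, 0.2, -1.2]
finger_gap: 0.0236
grasp_force: 18.0
```

```bash
python3 - <<'E'
from h import *
s=manip.observe(); to(579,-36.3,112,2,s);print(s['position'])
E
```

```text
to (579, -36.3, 112, 2) shift [ -49.2 -180.1    5. ] rot [ 0.001 -0.002 -0.17 ]
[ 0.60342526 -0.22135762  0.11714979]
```

Call:
{"name": "carry_out", "arguments": {"moves": [{"x": -9, "y": -35, "z": -2, "wx": 0, "wy": 0, "wz": -0.04}, {"x": -23, "y": -85, "z": -4, "wx": 0, "wy": 0, "wz": -0.08}, {"x": -37, "y": -135, "z": -4, "wx": 0, "wy": 0, "wz": -0.13}, {"x": -46, "y": -170, "z": -4, "wx": 0, "wy": 0, "wz": -0.17}, {"x": -49, "y": -180, "z": 0, "wx": 0, "wy": 0, "wz": -0.17}, {"x": -49, "y": -180, "z": 20, "wx": 0, "wy": 0, "wz": -0.17}, {"x": -49, "y": -180, "z": 40, "wx": 0, "wy": 0, "wz": -0.17}, {"x": -49, "y": -180, "z": 50, "wx": 0, "wy": 0, "wz": -0.17}]}}

```text
t: 26.88
position: [0.5774, -0.0378, 0.0638]
tool_rot: [180.0, 0.2, 1.9]
contact_force: [0.7, -0.2, 0.1]
finger_gap: 0.0234
grasp_force: 18.0
```

Call:
{"name": "carry_out", "arguments": {"moves": [{"x": 0, "y": 0, "z": 0, "wx": 0, "wy": 0, "wz": 0}, {"x": 0, "y": 0, "z": 0, "wx": 0, "wy": 0, "wz": 0}]}}

```text
t: 27.12
position: [0.5791, -0.0366, 0.0664]
tool_rot: [180.0, -0.0, 1.9]
contact_force: [0.3, -0.1, -0.7]
finger_gap: 0.0236
grasp_force: 18.0
```

```bash
python3 - <<'E'
from h import *
s=manip.observe(); to(579,-36.3,31.2,2,s);print(s['position'])
E
```

```text
to (579, -36.3, 31.2, 2) shift [-0.1 -0.3 35.2] rot [ 0.    -0.001 -0.001]
[ 0.57912764 -0.03662077  0.06640026]
```

Call:
{"name": "carry_out", "arguments": {"moves": [{"x": 0, "y": 0, "z": 10, "wx": 0, "wy": 0, "wz": 0}, {"x": 0, "y": 0, "z": 20, "wx": 0, "wy": 0, "wz": 0}, {"x": 0, "y": 0, "z": 29, "wx": 0, "wy": 0, "wz": 0}, {"x": 0, "y": 0, "z": 34, "wx": 0, "wy": 0, "wz": 0}, {"x": 0, "y": 0, "z": 35, "wx": 0, "wy": 0, "wz": 0}, {"x": 0, "y": 0, "z": 35, "wx": 0, "wy": 0, "wz": 0}, {"x": 0, "y": 0, "z": 35, "wx": 0, "wy": 0, "wz": 0}]}}

```text
t: 28.0
position: [0.5789, -0.0362, 0.0313]
tool_rot: [180.0, -0.0, 2.0]
contact_force: [-0.0, 0.1, -0.8]
finger_gap: 0.0235
grasp_force: 18.0
```

```bash
python3 - <<'E'
from h import *
s=manip.observe(); print(s['q'].round(2).tolist(),s['position'].round(4).tolist(),s['tool_rot'].round(2).tolist())
E
```

```text
[6.47, 34.59, -8.02, 108.06, 7.42, 37.83, -94.03] [0.5789, -0.0362, 0.0313] [179.99, -0.03, 1.99]
```

Call:
{"name": "carry_out", "arguments": {"moves": [{"x": 0, "y": 0, "z": 0, "wx": 0, "wy": 0, "wz": 0}, {"x": 0, "y": 0, "z": 0, "wx": 0, "wy": 0, "wz": 0}, {"x": 0, "y": 0, "z": 0, "wx": 0, "wy": 0, "wz": 0}, {"x": 0, "y": 0, "z": -20, "wx": 0, "wy": 0, "wz": 0}, {"x": 0, "y": 0, "z": -60, "wx": 0, "wy": 0, "wz": 0}, {"x": 0, "y": 0, "z": -110, "wx": 0, "wy": 0, "wz": 0}, {"x": -40, "y": 0, "z": -150, "wx": 0, "wy": 0, "wz": 0}, {"x": -90, "y": 0, "z": -180, "wx": 0, "wy": 0, "wz": 0}], "fingers": 36}}

```text
t: 29.0
position: [0.4889, -0.0392, 0.2142]
tool_rot: [180.0, -0.2, 2.0]
contact_force: [-0.5, 0.3, 0.2]
finger_gap: 0.0332
grasp_force: 0.0
```

Call:
{"name": "carry_out", "arguments": {"moves": [{"x": -50, "y": -10, "z": -20, "wx": 0, "wy": 0, "wz": 0}, {"x": -50, "y": -10, "z": -20, "wx": 0, "wy": -0.1, "wz": 0}, {"x": -50, "y": -10, "z": -20, "wx": 0, "wy": -0.25, "wz": 0}, {"x": -50, "y": -10, "z": -20, "wx": 0, "wy": -0.4, "wz": 0}, {"x": -50, "y": -10, "z": -20, "wx": 0, "wy": -0.4, "wz": 0}, {"x": -50, "y": -10, "z": -20, "wx": 0, "wy": -0.4, "wz": 0}], "fingers": 100}}

```text
t: 29.75
position: [0.4381, -0.031, 0.2316]
tool_rot: [180.0, 22.8, 2.0]
contact_force: [0.0, 0.8, -0.2]
finger_gap: 0.0905
grasp_force: 0.0
```

```bash
python3 - <<'E'
from h import *
s,w=snap('wrist','w8.png'); print(s['q'].round(2).tolist(),s['position'].round(4).tolist(),s['tool_rot'].round(2).tolist())
s,a=snap('top','t3.png'); c=a['color']
for p in [(187,140),(180,160),(200,150),(170,150)]: print(c[p[1],p[0]])
g=c[120:185,160:215].astype(int); m=((g.max(2)-g.min(2))<22).astype('uint8')
for b in blobs(a,np.pad(m,((120,384-185),(160,512-215))),150,2000,.06): print(b)
E
```

```text
[8.12, 19.98, -10.93, 103.72, 3.42, 79.51, -92.22] [0.4381, -0.031, 0.2316] [180.0, 22.81, 2.0]
[65 54 47]
[86 77 66]
[121  98  58]
[181 147  85]
{'px': [183.0, 146.0], 'a': 223, 'pos': [639.4, 221.3, 60.0], 'cen': [643.0, 223.9, 60.0], 'L': np.float64(57.5), 'W': np.float64(45.0), 'yaw': np.float64(-53.8)}
```

View pics/w8.png

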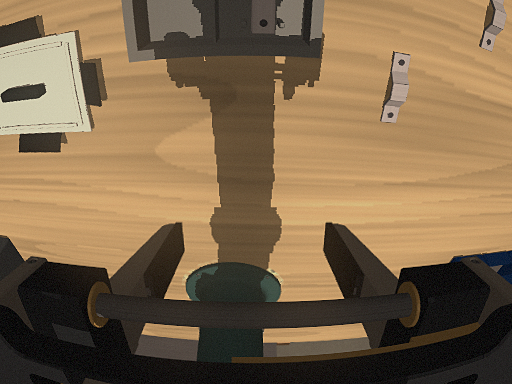

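Cup: grey blob at about (183,146). In the wrist view the bar stack is in the cradle at about (263,20). To choose a pouring posture I fit the arm's geometry to the recorded joint and TCP pairs.

```bash
cat > kin.py <<'E'
import numpy as np, itertools
from scipy.optimize import least_squares
from scipy.spatial.transform import Rotation as R
D=[([66.5807,26.8344,-.6639,91.8804,.3442,61.3862,-3.2265],[.23219,-.6065,.21366],[-179.9,.008,20.95]),
([6.47,34.59,-8.02,108.06,7.42,37.83,-94.03],[.5789,-.0362,.0313],[179.99,-.03,1.99]),
([8.12,19.98,-10.93,103.72,3.42,79.51,-92.22],[.4381,-.031,.2316],[180,22.81,2.0])]
def fk(q,p,sg):
    q=np.asarray(q)*sg+p[4:11]; r=R.identity(); x=np.zeros(3)
    for i,(ax,l) in enumerate(zip('zyzyzyz',[p[0],0,p[1],0,p[2],0,p[3]])):
        r=r*R.from_euler(ax,q[i],degrees=True); x=x+r.apply([0,0,l])
    return x,r
def fit():
    best=None
    for s in itertools.product([1,-1],repeat=4):
        sg=np.array([s[0],1,s[1],1,s[2],1,s[3]])
        for o7 in(0,90,180,-90):
            def f(p):
                e=list((p[4:11]-np.array([0,0,0,0,0,0,o7]))*[.002,.02,.02,.02,.02,.02,.002])
                for q,x,o in D:
                    X,r=fk(q,p,sg); e+=list((X-x)*1000)+list((r.inv()*R.from_euler('xyz',o,degrees=True)).as_rotvec(degrees=True)*3)
                return np.array(e)
            z=least_squares(f,np.r_[.325,.512,.477,.337,0,0,0,0,0,0,o7])
            if best is None or z.cost<best[0]: best=(z.cost,z.x,sg)
    return best
E
python3 - <<'E'
from kin import *
c,p,sg=fit(); print(c,p.round(3).tolist(),sg); np.savez('kin.npz',p=p,sg=sg)
for q,x,o in D:
    X,r=fk(q,p,sg); print(((X-x)*1000).round(1),r.as_euler('xyz',degrees=True).round(1),o)
E
```

```text
23.42953965459946 [0.25, 0.579, 0.486, 0.315, -4.035, -2.847, 1.283, 5.306, -1.138, -2.146, 88.016] [-1  1 -1  1 -1  1 -1]
[-3.9 -1.1 -0.3] [-179.6    0.5   20.7] [-179.9, 0.008, 20.95]
[1.4 1.2 1.3] [179.9   0.2   2.4] [179.99, -0.03, 1.99]
[-0.3  4.2 -1. ] [179.8  23.1   1.9] [180, 22.81, 2.0]
```

```bash
cat >> kin.py <<'E'
lo=np.array([-144.91,-17.63,-89.93,15.96,-74.01,8.47,-167.45])+4; hi=np.array([144.91,115.5,88.59,139.68,254.01,105.57,167.45])-4
def ik(x,r,q0,p,sg,w=.003):
    q0=np.clip(q0,lo+1,hi-1)
    f=lambda q: np.r_[(lambda X,rr:np.r_[(X-x)*1000,(rr.inv()*r).as_rotvec(degrees=True)*3])(*fk(q,p,sg)),(q-q0)*w]
    z=least_squares(f,q0,bounds=(lo,hi)); return z.x,np.linalg.norm(f(z.x)[:6])
def tool(phi,e,flip=1,roll=0):
    "tool z at azimuth phi, e deg below level; finger line level; then rolled about tool z"
    a,b=np.radians([phi,e]); z=np.array([np.cos(b)*np.cos(a),np.cos(b)*np.sin(a),-np.sin(b)])
    y=flip*np.array([-np.sin(a),np.cos(a),0]); x=np.cross(y,z)
    return R.from_matrix(np.c_[x,y,z])*R.from_euler('z',roll,degrees=True)
E
python3 - <<'E'
from kin import *
from h import *
k=np.load('kin.npz'); p,sg=k['p'],k['sg']
im=vision.get_image('top'); print('cup',onz(im,(186.5,150.6),.06)*1000)
cup=onz(im,(186.5,150.6),.06); bay=np.array([.575,.056])
qn=np.array(manip.observe()['q'])
for flip in(1,-1):
  for phi in(-60,-30,0,20,40,60,90):
    for e in(25,35):
      r=tool(phi,e,flip); x=np.r_[cup[:2],.037]+r.apply([0,0,.019])
      best=None
      for q5 in(0,60,120,180,240):
        for q1 in(-60,0,60):
         for q3 in (-50,0,50):
          q,er=ik(x,r,np.array([q1,50,q3,110,q5,50,0]),p,sg)
          if er<1.5 and (best is None or np.abs(q-qn).max()<np.abs(best-qn).max()): best=q
      if best is None: print(flip,phi,e,'none'); continue
      out=[]
      for roll in(150,-150):
        r2=tool(phi,e-10,flip,roll); u=r2.apply(r.inv().apply([0,0,1]))
        m=np.r_[bay,.085]; g=m-.023*u; q2,er2=ik(g+r2.apply([0,0,.019]),r2,best,p,sg)
        out.append((roll,round(er2,1),q2.round().tolist(),'tilt',round(np.degrees(np.arccos(u[2])))))
      print(flip,phi,e,best.round().tolist(),out)
E
```

```text
cup [631.38928159 215.08741307  60.        ]
1 -60 25 [-51.0, 56.0, 8.0, 97.0, 64.0, 71.0, -64.0] [(150, np.float64(0.0), [-86.0, 85.0, 75.0, 114.0, 2.0, 25.0, -163.0], 'tilt', 130), (-150, np.float64(0.0), [-43.0, 49.0, 7.0, 117.0, 81.0, 74.0, 71.0], 'tilt', 130)]
1 -60 35 [-49.0, 52.0, 8.0, 98.0, 59.0, 62.0, -58.0] [(150, np.float64(0.0), [-83.0, 76.0, 73.0, 115.0, -4.0, 23.0, -153.0], 'tilt', 114), (-150, np.float64(0.0), [-39.0, 44.0, 7.0, 117.0, 79.0, 65.0, 76.0], 'tilt', 114)]
1 -30 25 [-71.0, 57.0, 34.0, 115.0, 96.0, 39.0, -85.0] [(150, np.float64(54.4), [-90.0, 87.0, 75.0, 119.0, 8.0, 12.0, -163.0], 'tilt', 130), (-150, np.float64(0.0), [-84.0, 81.0, 69.0, 133.0, 158.0, 29.0, -10.0], 'tilt', 130)]
1 -30 35 [-66.0, 51.0, 32.0, 114.0, 92.0, 32.0, -75.0] [(150, np.float64(52.3), [-83.0, 68.0, 69.0, 119.0, 24.0, 12.0, -163.0], 'tilt', 114), (-150, np.float64(0.0), [-78.0, 66.0, 65.0, 132.0, 160.0, 28.0, 1.0], 'tilt', 114)]
1 0 25 [-6.0, 56.0, -33.0, 128.0, 146.0, 81.0, -68.0] [(150, np.float64(43.6), [37.0, 90.0, -78.0, 136.0, 162.0, 102.0, -163.0], 'tilt', 130), (-150, np.float6
[... 4618 characters left out ...]
.0], 'tilt', 130)]
-1 60 35 [48.0, 97.0, -86.0, 118.0, 110.0, 39.0, -111.0] [(150, np.float64(0.0), [62.0, 68.0, -64.0, 123.0, -69.0, 12.0, -88.0], 'tilt', 114), (-150, np.float64(0.0), [69.0, 95.0, -86.0, 121.0, 78.0, 27.0, 74.0], 'tilt', 114)]
-1 90 25 [47.0, 93.0, -78.0, 101.0, 31.0, 37.0, -20.0] [(150, np.float64(0.0), [56.0, 70.0, -56.0, 106.0, -27.0, 52.0, -115.0], 'tilt', 130), (-150, np.float64(0.0), [64.0, 100.0, -86.0, 103.0, 25.0, 53.0, 136.0], 'tilt', 130)]
-1 90 35 [44.0, 83.0, -74.0, 102.0, 33.0, 36.0, -26.0] [(150, np.float64(0.0), [52.0, 63.0, -53.0, 107.0, -26.0, 48.0, -118.0], 'tilt', 114), (-150, np.float64(0.0), [62.0, 94.0, -86.0, 105.0, 32.0, 52.0, 128.0], 'tilt', 114)]
```

```bash
cat >> kin.py <<'E'
def rows(s,q1,n,p,sg,k=8):
    "print rows, tool axes of the start of each call, along the joint path to q1; n rows"
    q0=np.array(s['q']); X0,r0=fk(q0,p,sg); base=(X0,r0); vo=R.from_euler('xyz',s['tool_rot'],degrees=True)
    for i in range(1,n+1):
        X,r=fk(q0+(q1-q0)*i/n,p,sg)
        print((i-1)%k+1,(base[1].inv().apply(X-base[0])*1000).round().astype(int).tolist(),(base[1].inv()*r).as_rotvec().round(2).tolist(),'world',(X*1000).round().tolist())
        if i%k==0: base=(X,r); print('--')
E
python3 - <<'E'
from kin import *
from h import *
k=np.load('kin.npz'); p,sg=k['p'],k['sg']
s,im=snap('top'); old=cv2.imread('pics/top0.png')[:,:,::-1]
c=im['color']; print('diff cup',np.abs(c[125:180,165:212].astype(int)-old[125:180,165:212]).mean(), 'lid',np.abs(c[175:260,95:210].astype(int)-old[175:260,95:210]).mean())
g=c.astype(int); sat=cv2.cvtColor(c,cv2.COLOR_RGB2HSV)[...,1]
for th in(80,100):
    m=np.zeros(sat.shape,'uint8'); m[125:180,165:215]=(sat[125:180,165:215]<th); cs=max(cv2.findContours(m,0,2)[0],key=cv2.contourArea); print(th,cv2.boundingRect(cs),cv2.minEnclosingCircle(cs))
cup=np.array([.630,.214])
r=tool(-60,25,1); G=np.r_[cup,.037]+r.apply([0,0,.019]); q,er=ik(G,r,[-51,56,8,97,64,71,-64],p,sg); print('grasp q',q.round(),er)
P=G-r.apply([0,0,.11])+[0,0,.04]; qp,er=ik(P,r,q,p,sg); print('pre',P,qp.round(1),er,'now',s['q'].round(1),s['position'],r.as_euler('xyz',degrees=True))
rows(s,qp,16,p,sg)
E
```

```text
diff cup 30.475306254029658 lid 34.0816368286445
80 (173, 137, 26, 27) ((186.4166717529297, 150.4166717529297), 13.84496784210205)
100 (173, 137, 27, 28) ((186.5, 150.5), 14.30044937133789)
grasp q [-51.  56.   8.  97.  64.  70. -64.] 2.1512528561984235e-06
pre [0.588763   0.28542459 0.11545826] [-56.2  49.4   4.4  93.8  57.2  80.6 -58.4] 5.347710774660633e-05 now [  8.1  19.9 -10.9 103.7   3.4  79.5 -92.2] [ 0.43791414 -0.031137    0.23207159] [180.  65. 120.]
1 [12, -6, 7] [-0.08, -0.02, -0.1] world [445.0, -21.0, 220.0]
2 [24, -12, 13] [-0.15, -0.05, -0.2] world [454.0, -14.0, 210.0]
3 [37, -20, 18] [-0.23, -0.07, -0.3] world [464.0, -6.0, 200.0]
4 [51, -29, 22] [-0.31, -0.09, -0.4] world [475.0, 4.0, 190.0]
5 [65, -40, 26] [-0.4, -0.12, -0.5] world [486.0, 15.0, 181.0]
6 [79, -53, 29] [-0.48, -0.14, -0.6] world [497.0, 28.0, 173.0]
7 [94, -67, 31] [-0.56, -0.17, -0.7] world [510.0, 42.0, 165.0]
8 [109, -84, 33] [-0.65, -0.2, -0.8] world [522.0, 59.0, 158.0]
--
1 [22, 0, -10] [-0.09, -0.03, -0.1] world [534.0, 79.0, 151.0]
2 [45, -1, -21] [-0.18, -0.06, -0.19] world [546.0, 100.0, 145.0]
3 [68, -5, -34] [-0.27, -0.1, -0.29] world [557.0, 125.0, 139.0]
4 [93, -10, -49] [-0.36, -0.14, -0.38] world [567.0, 152.0, 134.0]
5 [118, -18, -65] [-0.45, -0.18, -0.48] world [575.0, 181.0, 129.0]
6 [144, -28, -83] [-0.55, -0.22, -0.57] world [582.0, 213.0, 124.0]
7 [170, -42, -103] [-0.64, -0.26, -0.65] world [587.0, 248.0, 120.0]
8 [197, -58, -123] [-0.74, -0.31, -0.74] world [589.0, 285.0, 115.0]
--
```

The cup hasn't moved. I'm following this joint path to a pre-grasp with the tool 25° below level, pointing at azimuth -60°.

Call:
{"name": "carry_out", "arguments": {"moves": [{"x": 12, "y": -6, "z": 7, "wx": -0.08, "wy": -0.02, "wz": -0.1}, {"x": 24, "y": -12, "z": 13, "wx": -0.15, "wy": -0.05, "wz": -0.2}, {"x": 37, "y": -20, "z": 18, "wx": -0.23, "wy": -0.07, "wz": -0.3}, {"x": 51, "y": -29, "z": 22, "wx": -0.31, "wy": -0.09, "wz": -0.4}, {"x": 65, "y": -40, "z": 26, "wx": -0.4, "wy": -0.12, "wz": -0.5}, {"x": 79, "y": -53, "z": 29, "wx": -0.48, "wy": -0.14, "wz": -0.6}, {"x": 94, "y": -67, "z": 31, "wx": -0.56, "wy": -0.17, "wz": -0.7}, {"x": 109, "y": -84, "z": 33, "wx": -0.65, "wy": -0.2, "wz": -0.8}]}}

```text
t: 30.95
position: [0.5237, 0.056, 0.1589]
tool_rot: [168.9, 39.7, 53.6]
contact_force: [-0.7, -0.8, -0.6]
finger_gap: 0.0918
grasp_force: 0.0
```

Call:
{"name": "carry_out", "arguments": {"moves": [{"x": 22, "y": 0, "z": -10, "wx": -0.09, "wy": -0.03, "wz": -0.1}, {"x": 45, "y": -1, "z": -21, "wx": -0.18, "wy": -0.06, "wz": -0.19}, {"x": 68, "y": -5, "z": -34, "wx": -0.27, "wy": -0.1, "wz": -0.29}, {"x": 93, "y": -10, "z": -49, "wx": -0.36, "wy": -0.14, "wz": -0.38}, {"x": 118, "y": -18, "z": -65, "wx": -0.45, "wy": -0.18, "wz": -0.48}, {"x": 144, "y": -28, "z": -83, "wx": -0.55, "wy": -0.22, "wz": -0.57}, {"x": 170, "y": -42, "z": -103, "wx": -0.64, "wy": -0.26, "wz": -0.65}, {"x": 197, "y": -58, "z": -123, "wx": -0.74, "wy": -0.31, "wz": -0.74}]}}

```text
t: 31.95
position: [0.5908, 0.283, 0.1175]
tool_rot: [-179.9, 64.7, 120.1]
contact_force: [0.4, -0.1, 0.3]
finger_gap: 0.092
grasp_force: 0.0
```

Call:
{"name": "carry_out", "arguments": {"moves": [{"x": 0, "y": 0, "z": 0, "wx": 0, "wy": 0, "wz": 0}, {"x": 0, "y": 0, "z": 0, "wx": 0, "wy": 0, "wz": 0}]}}

```text
t: 32.2
position: [0.5907, 0.2812, 0.1174]
tool_rot: [180.0, 64.6, 119.8]
contact_force: [0.1, -0.0, -1.0]
finger_gap: 0.0919
grasp_force: 0.0
```

```bash
cat >> h.py <<'E'
def toR(x,r1,s):
    r0=R.from_euler('xyz',s['tool_rot'],degrees=True)
    print('shift',np.round(r0.inv().apply(np.array(x)*1000-s['position']*1000),1),'rot',np.round((r0.inv()*r1).as_rotvec(),3))
E
python3 - <<'E'
from kin import *
from h import *
s,w=snap('wrist','w9.png'); print(s['t'],s['q'].round(1).tolist(),s['position'],s['tool_rot'],s['finger_gap'])
r=tool(-60,25,1); G=np.r_[.631,.2145,.037]+r.apply([0,0,.019]); P=G-r.apply([0,0,.11])
toR(P+[0,0,.0],r,s); toR(G,r,s)
E
```

```text
32.2 [-40.5, 53.4, -19.2, 89.7, 67.0, 93.7, -60.2] [0.5906916  0.28117807 0.11740958] [179.95089822  64.6412675  119.75112593] 0.09187524396710581
shift [39.9  1.5 13.8] rot [-0.003 -0.006 -0.002]
shift [ 39.2   1.9 123.8] rot [-0.003 -0.006 -0.002]
```

View pics/w9.png

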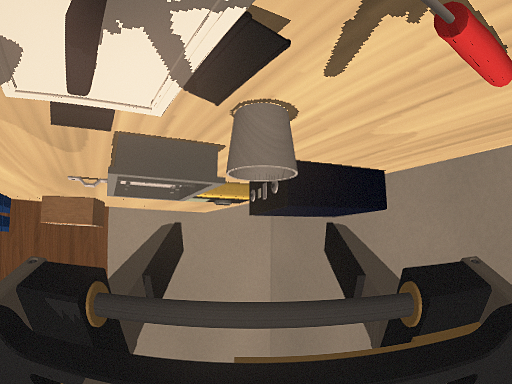

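The wrist view is upside down, because the camera is under the tool. The cup has its base at (264,110) and rim at (262,172), about 8 mm to the tool's +y. The lid and its flap are at the top left. For camera clearance I'll go in steeper, at e = 33°.

```bash
python3 - <<'E'
from kin import *
from h import *
s=manip.observe(); w=dict(np.load('w.npz')) if 0 else vision.get_image('wrist')
o,d=wray(s,w,(263,141)); d/=np.linalg.norm(d); print('ray near cup:',o*1000,d)
for c in ([.631,.2145],[.634,.2165]):
    c3=np.r_[c,.03]; t=(c3-o)@d; print(t,(o+t*d-c3)*1000)
o1,d1=wray(s,w,(262,172)); o2,d2=wray(s,w,(264,110))
print('rim->z.060',wonz(s,w,(262,165),.06).round(1),'base->z0',wonz(s,w,(264,112),0).round(1))
k=np.load('kin.npz'); p,sg=k['p'],k['sg']
r=tool(-60,33,1); G=np.r_[.634,.2165,.036]+r.apply([0,0,.019]); P=G-r.apply([0,0,.1])
toR(P,r,s); toR(G,r,s); q,er=ik(G,r,s['q'],p,sg); print(q.round(),er)
T=w['tool_from_camera']; print('cam h at grasp',(G+r.apply(T[:3,3]))*1000)
E
```

```text
ray near cup: [497.46852652 443.27048789 118.33528177] [ 0.49720723 -0.80626643 -0.3204987 ]
0.27915412122174216 [ 5.26597423  3.69789199 -1.13325168]
0.2790332100615087 [ 2.20585633  1.7953786  -1.09449981]
rim->z.060 [618.8 244.6  60. ] base->z0 [636.3 220.6   0. ]
shift [30.1  5.1 24.2] rot [-0.004  0.134 -0.003]
shift [ 43.4   5.5 123.3] rot [-0.004  0.134 -0.003]
[-31.  54. -18.  97.  73.  79. -66.] 8.438202757453678e-05
cam h at grasp [548.43480601 363.44468685  51.34990434]
```

Call:
{"name": "carry_out", "arguments": {"moves": [{"x": 10, "y": 2, "z": 5, "wx": 0, "wy": 0.06, "wz": 0}, {"x": 20, "y": 5, "z": 12, "wx": 0, "wy": 0.13, "wz": 0}, {"x": 30, "y": 7, "z": 24, "wx": 0, "wy": 0.134, "wz": 0}, {"x": 34, "y": 7, "z": 50, "wx": 0, "wy": 0.134, "wz": 0}, {"x": 38, "y": 7, "z": 85, "wx": 0, "wy": 0.134, "wz": 0}, {"x": 42, "y": 7, "z": 112, "wx": 0, "wy": 0.134, "wz": 0}, {"x": 43.4, "y": 7, "z": 124, "wx": 0, "wy": 0.134, "wz": 0}, {"x": 43.4, "y": 7, "z": 124, "wx": 0, "wy": 0.134, "wz": 0}], "fingers": 100}}

```text
t: 33.3
position: [0.6429, 0.2034, 0.0237]
tool_rot: [-179.8, 57.0, 120.0]
contact_force: [-0.2, 0.1, -0.4]
finger_gap: 0.0917
grasp_force: 0.0
```

Call:
{"name": "carry_out", "arguments": {"moves": [{"x": 0, "y": 0, "z": 0, "wx": 0, "wy": 0, "wz": 0}, {"x": 0, "y": 0, "z": 0, "wx": 0, "wy": 0, "wz": 0}, {"x": 0, "y": 0, "z": 0, "wx": 0, "wy": 0, "wz": 0}, {"x": 0, "y": 0, "z": 0, "wx": 0, "wy": 0, "wz": 0}, {"x": 0, "y": 0, "z": 0, "wx": 0, "wy": 0, "wz": 0}], "fingers": 50, "grip_force": 25}}

```text
t: 33.92
position: [0.6429, 0.2051, 0.0247]
tool_rot: [-180.0, 56.9, 119.9]
contact_force: [-0.6, 2.8, 2.8]
finger_gap: 0.0612
grasp_force: 24.7
```

```bash
python3 - <<'E'
from h import *
s,w=snap('wrist','w10.png'); print(s['t'],s['q'].round(1).tolist(),s['position'],s['tool_rot'],s['finger_gap'],s['grasp_force'],s['contact_force'])
E
```

```text
33.925 [-31.6, 56.6, -18.1, 92.8, 71.4, 79.9, -61.3] [0.64286717 0.20505449 0.0247462 ] [-179.98524576   56.9378972   119.92930458] 0.06122223323099104 24.70306390919177 [-0.58774484  2.77421515  2.81431441]
```

```bash
cat > pour.py <<'E'
from kin import *
from h import *
k=np.load('kin.npz'); p,sg=k['p'],k['sg']
C=tool(-60,33,1).inv().apply([0,0,1])       # cup axis in the tool
bay=np.array([.575,.056])
def pose(rho,e,lipz,back=.008):
    r=tool(-60,e,1,rho); u=r.apply(C); tilt=np.degrees(np.arccos(u[2]))
    dn=np.array([0,0,-1.])+u*u[2]; n=np.linalg.norm(dn); h=np.r_[u[:2],0]/max(np.linalg.norm(u[:2]),1e-6)
    lip=np.r_[bay,lipz]-(back*h if tilt>30 else 0)
    m=lip-(.033*dn/n if n>.1 else 0); g=m-.024*u
    return g+r.apply([0,0,.019]),r,tilt,g,u
E
python3 - <<'E'
from pour import *
s=manip.observe(); q=np.array(s['q'])
for rho,e in [(-20,33),(-60,33),(-90,33),(-110,33),(-120,33),(-130,30),(-140,25),(-150,20),(-160,15),(-165,12)]:
    x,r,t,g,u=pose(rho,e,.078); q,er=ik(x,r,q,p,sg); print(rho,e,'tilt',t.round(),'g',(g*1000).round(),'u',u.round(2),'q',q.round().tolist(),er.round(1))
E
```

```text
-20 33 tilt 17.0 g [544.  34.  65.] u [0.23 0.17 0.96] q [-21.0, 44.0, -16.0, 121.0, 83.0, 71.0, -57.0] 0.0
-60 33 tilt 50.0 g [543.  21.  88.] u [0.51 0.56 0.65] q [-19.0, 41.0, -17.0, 122.0, 83.0, 71.0, -14.0] 0.0
-90 33 tilt 73.0 g [554.  21. 102.] u [0.5  0.81 0.3 ] q [-17.0, 40.0, -18.0, 121.0, 82.0, 72.0, 18.0] 0.0
-110 33 tilt 87.0 g [562.  25. 110.] u [0.38 0.92 0.06] q [-17.0, 39.0, -19.0, 120.0, 82.0, 72.0, 40.0] 0.0
-120 33 tilt 93.0 g [566.  27. 112.] u [ 0.29  0.96 -0.06] q [-16.0, 39.0, -19.0, 119.0, 82.0, 72.0, 51.0] 0.0
-130 30 tilt 101.0 g [570.  31. 115.] u [ 0.19  0.96 -0.19] q [-18.0, 41.0, -19.0, 118.0, 82.0, 76.0, 59.0] 0.0
-140 25 tilt 111.0 g [573.  37. 117.] u [ 0.08  0.93 -0.35] q [-21.0, 43.0, -18.0, 118.0, 84.0, 80.0, 67.0] 0.0
-150 20 tilt 120.0 g [575.  44. 119.] u [-0.02  0.87 -0.5 ] q [-23.0, 46.0, -16.0, 117.0, 84.0, 85.0, 74.0] 0.0
-160 15 tilt 128.0 g [576.  50. 119.] u [-0.12  0.78 -0.62] q [-26.0, 48.0, -15.0, 116.0, 85.0, 90.0, 82.0] 0.0
-165 12 tilt 133.0 g [576.  53. 119.] u [-0.16  0.72 -0.68] q [-27.0, 50.0, -14.0, 116.0, 85.0, 92.0, 85.0] 0.0
```

Call:
{"name": "carry_out", "arguments": {"moves": [{"x": -8, "y": 0, "z": -5.5, "wx": 0, "wy": 0, "wz": 0}, {"x": -25, "y": 0, "z": -16, "wx": 0, "wy": 0, "wz": 0}, {"x": -50, "y": 0, "z": -33, "wx": 0, "wy": 0, "wz": 0}, {"x": -75, "y": 0, "z": -49, "wx": 0, "wy": 0, "wz": 0}, {"x": -92, "y": 0, "z": -60, "wx": 0, "wy": 0, "wz": 0}, {"x": -100, "y": 0, "z": -65, "wx": 0, "wy": 0, "wz": 0}, {"x": -100, "y": 0, "z": -65, "wx": 0, "wy": 0, "wz": 0}], "grip_force": 30}}

```text
t: 34.85
position: [0.643, 0.2042, 0.1439]
tool_rot: [-180.0, 56.9, 119.9]
contact_force: [-0.1, 0.2, -1.5]
finger_gap: 0.0612
grasp_force: 29.8
```

```bash
python3 - <<'E'
from pour import *
s=manip.observe(); r0=R.from_euler('xyz',s['tool_rot'],degrees=True); x0=s['position']
def pr(x0,r0,L):
    for x,r in L: print((r0.inv().apply(x-x0)*1000).round().astype(int).tolist(),(r0.inv()*r).as_rotvec().round(2).tolist())
    print('--'); return L[-1]
rA=tool(-60,33,1); A=np.array([.545,.030,.130])+rA.apply([0,0,.019])
xA=pr(x0,r0,[(x0+(A-x0)*f,rA) for f in (.15,.45,.8,1)])
B=[]
P60=pose(-60,33,.09)
for f in np.linspace(0,1,9)[1:]:
    B.append((A+(P60[0]-r_a if 0 else 0)*0 if 0 else None,None)) if 0 else None
    r=tool(-60,33,1,-60*f); g=np.array([.545,.03,.13])*(1-f)+P60[3]*f; B.append((g+r.apply([0,0,.019]),r))
b=pr(*xA,B)
Cc=[pose(-60-7.5*i,33,.09)[:2] for i in range(1,9)]; c=pr(*b,Cc)
Dd=[pose(-120-5.6*i,33-2.6*i,.09)[:2] for i in range(1,9)]; d=pr(*c,Dd)
print(d[0],d[1].as_euler('xyz',degrees=True))
E
```

```text
[-7, -26, 17] [-0.0, -0.0, -0.0]
[-20, -77, 51] [-0.0, -0.0, -0.0]
[-35, -137, 90] [-0.0, -0.0, -0.0]
[-44, -172, 112] [-0.0, -0.0, -0.0]
--
[3, -1, 3] [0.0, -0.0, -0.13]
[5, -2, 6] [0.0, -0.0, -0.26]
[8, -2, 8] [-0.0, 0.0, -0.39]
[11, -3, 11] [0.0, -0.0, -0.52]
[14, -4, 14] [-0.0, -0.0, -0.65]
[16, -5, 17] [0.0, -0.0, -0.79]
[19, -6, 19] [0.0, -0.0, -0.92]
[22, -6, 22] [0.0, 0.0, -1.05]
--
[-4, -3, -1] [-0.0, -0.0, -0.13]
[-8, -5, -2] [0.0, -0.0, -0.26]
[-12, -7, -3] [-0.0, -0.0, -0.39]
[-16, -8, -4] [-0.0, -0.0, -0.52]
[-20, -9, -5] [-0.0, -0.0, -0.65]
[-25, -10, -6] [-0.0, -0.0, -0.79]
[-29, -10, -7] [0.0, -0.0, -0.92]
[-32, -9, -8] [0.0, -0.0, -1.05]
--
[-2, -3, -2] [0.04, 0.02, -0.1]
[-4, -6, -4] [0.07, 0.05, -0.2]
[-6, -8, -7] [0.11, 0.08, -0.29]
[-9, -10, -9] [0.14, 0.12, -0.39]
[-11, -11, -12] [0.16, 0.16, -0.49]
[-13, -12, -14] [0.19, 0.2, -0.58]
[-15, -13, -17] [0.21, 0.25, -0.68]
[-17, -13, -19] [0.23, 0.3, -0.77]
--
[0.58502505 0.03661904 0.12652685] [-129.50983163  -70.59996585 -112.12406357]
```

Call:
{"name": "carry_out", "arguments": {"moves": [{"x": -5, "y": -18, "z": 12, "wx": 0, "wy": 0, "wz": 0}, {"x": -13, "y": -52, "z": 34, "wx": 0, "wy": 0, "wz": 0}, {"x": -24, "y": -92, "z": 60, "wx": 0, "wy": 0, "wz": 0}, {"x": -34, "y": -132, "z": 86, "wx": 0, "wy": 0, "wz": 0}, {"x": -41, "y": -160, "z": 104, "wx": 0, "wy": 0, "wz": 0}, {"x": -44, "y": -172, "z": 112, "wx": 0, "wy": 0, "wz": 0}, {"x": -44, "y": -172, "z": 112, "wx": 0, "wy": 0, "wz": 0}]}}

```text
t: 35.72
position: [0.5525, 0.0162, 0.119]
tool_rot: [-179.8, 56.9, 120.0]
contact_force: [0.5, 0.2, -0.8]
finger_gap: 0.0613
grasp_force: 29.8
```

Call:
{"name": "carry_out", "arguments": {"moves": [{"x": 3, "y": -1, "z": 3, "wx": 0, "wy": 0, "wz": -0.13}, {"x": 5, "y": -2, "z": 6, "wx": 0, "wy": 0, "wz": -0.26}, {"x": 8, "y": -2, "z": 8, "wx": 0, "wy": 0, "wz": -0.39}, {"x": 11, "y": -3, "z": 11, "wx": 0, "wy": 0, "wz": -0.52}, {"x": 14, "y": -4, "z": 14, "wx": 0, "wy": 0, "wz": -0.65}, {"x": 16, "y": -5, "z": 17, "wx": 0, "wy": 0, "wz": -0.79}, {"x": 19, "y": -6, "z": 19, "wx": 0, "wy": 0, "wz": -0.92}, {"x": 22, "y": -6, "z": 22, "wx": 0, "wy": 0, "wz": -1.05}]}}

```text
t: 36.72
position: [0.5517, 0.0102, 0.0886]
tool_rot: [-126.9, 24.5, -167.3]
contact_force: [0.4, 0.3, -2.4]
finger_gap: 0.0614
grasp_force: 29.8
```

```bash
python3 - <<'E'
from pour import *
s=manip.observe(); print(s['q'].round().tolist(),s['contact_force'].round(1)); x,r=pose(-60,33,.09)[:2]; print((s['position']-x)*1000); toR(x,r,s)
E
```

```text
[-19.0, 40.0, -20.0, 121.0, 79.0, 72.0, -9.0] [ 0.4  0.3 -2.4]
[ 0.98948396  3.12605671 -0.61749283]
shift [ 1.2 -2.7  1.5] rot [ 0.002 -0.001  0.006]
```

On plan. Now the slow pour.

Call:
{"name": "carry_out", "arguments": {"moves": [{"x": -4, "y": -4, "z": -1, "wx": 0, "wy": 0, "wz": -0.13}, {"x": -8, "y": -6, "z": -2, "wx": 0, "wy": 0, "wz": -0.26}, {"x": -12, "y": -8, "z": -3, "wx": 0, "wy": 0, "wz": -0.39}, {"x": -16, "y": -10, "z": -4, "wx": 0, "wy": 0, "wz": -0.52}, {"x": -20, "y": -11, "z": -5, "wx": 0, "wy": 0, "wz": -0.65}, {"x": -25, "y": -12, "z": -6, "wx": 0, "wy": 0, "wz": -0.79}, {"x": -29, "y": -12, "z": -7, "wx": 0, "wy": 0, "wz": -0.92}, {"x": -32, "y": -11, "z": -8, "wx": 0, "wy": 0, "wz": -1.05}]}}

```text
t: 37.72
position: [0.5748, 0.015, 0.1146]
tool_rot: [-127.1, -25.1, -132.2]
contact_force: [0.2, -1.4, -1.7]
finger_gap: 0.0613
grasp_force: 29.7
```

Call:
{"name": "carry_out", "arguments": {"moves": [{"x": -2, "y": -3, "z": -2, "wx": 0.04, "wy": 0.02, "wz": -0.1}, {"x": -4, "y": -6, "z": -4, "wx": 0.07, "wy": 0.05, "wz": -0.2}, {"x": -6, "y": -8, "z": -7, "wx": 0.11, "wy": 0.08, "wz": -0.29}, {"x": -9, "y": -10, "z": -9, "wx": 0.14, "wy": 0.12, "wz": -0.39}, {"x": -11, "y": -11, "z": -12, "wx": 0.16, "wy": 0.16, "wz": -0.49}, {"x": -13, "y": -12, "z": -14, "wx": 0.19, "wy": 0.2, "wz": -0.58}, {"x": -15, "y": -13, "z": -17, "wx": 0.21, "wy": 0.25, "wz": -0.68}, {"x": -17, "y": -13, "z": -19, "wx": 0.23, "wy": 0.3, "wz": -0.77}]}}

```text
t: 38.72
position: [0.5857, 0.0384, 0.127]
tool_rot: [-129.3, -71.0, -112.3]
contact_force: [0.3, -0.2, -0.3]
finger_gap: 0.0615
grasp_force: 29.7
```

Call:
{"name": "carry_out", "arguments": {"moves": [{"x": 0, "y": 0, "z": 0, "wx": 0, "wy": 0, "wz": 0}, {"x": 0, "y": 0, "z": 0, "wx": 0, "wy": 0, "wz": 0}, {"x": 0, "y": 0, "z": 0, "wx": 0, "wy": 0, "wz": 0}, {"x": 0, "y": 0, "z": 0, "wx": 0, "wy": 0, "wz": 0}]}}

```text
t: 39.22
position: [0.5848, 0.0357, 0.1277]
tool_rot: [-129.1, -70.8, -112.6]
contact_force: [0.1, 0.1, -1.0]
finger_gap: 0.061
grasp_force: 29.7
```

```bash
python3 - <<'E'
from pour import *
s=manip.observe(); print(s['t'],s['q'].round().tolist(),s['contact_force'].round(1),s['position'],s['tool_rot']); 
s,w=snap('wrist','w11.png'); s,a=snap('top','t11.png'); s,b=snap('scene','s11.png')
W=np.zeros((580,780,3),'uint8')
c=cv2.resize(b['color'][130:300,170:330,::-1],None,fx=2.4,fy=2.4); W[:c.shape[0],:c.shape[1]]=c
d=cv2.resize(a['color'][120:230,215:330,::-1],None,fx=3.3,fy=3.3); W[:d.shape[0],400:400+d.shape[1]]=d[:, :380]
cv2.imwrite('pics/m11.png',W[:420])
E
```

```text
39.225 [-27.0, 50.0, -16.0, 114.0, 83.0, 93.0, 90.0] [ 0.1  0.1 -1. ] [0.58479943 0.03567234 0.12766778] [-129.12243017  -70.8461218  -112.57558083]
```

View pics/m11.png

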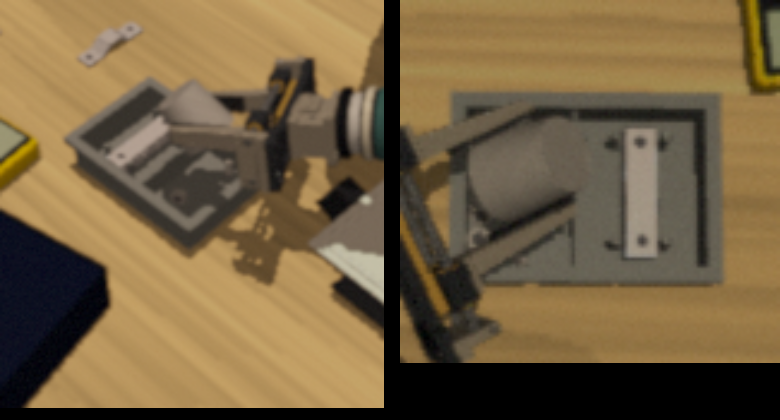

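The pictures show the cup tipped over the nut bay, with nuts on the bay floor near (175,195) on the left and (478,237) on the right. The bars are stacked between the posts at (640,190). I'll shake the cup, then roll it back.

Call:
{"name": "carry_out", "arguments": {"moves": [{"x": 0, "y": 0, "z": -6, "wx": 0, "wy": 0, "wz": -0.12}, {"x": 0, "y": 0, "z": 0, "wx": 0, "wy": 0, "wz": 0.1}, {"x": 0, "y": 0, "z": -6, "wx": 0, "wy": 0, "wz": -0.12}, {"x": 0, "y": 0, "z": 0, "wx": 0, "wy": 0, "wz": 0.1}, {"x": 0, "y": 0, "z": -6, "wx": 0, "wy": 0, "wz": -0.12}, {"x": 0, "y": 0, "z": 0, "wx": 0, "wy": 0, "wz": 0}, {"x": 0, "y": 0, "z": 0, "wx": 0, "wy": 0, "wz": 0}]}}

```text
t: 40.25
position: [0.5846, 0.0353, 0.1274]
tool_rot: [-129.3, -71.0, -112.4]
contact_force: [-0.9, 0.4, -0.2]
finger_gap: 0.0611
grasp_force: 29.7
```

```bash
python3 - <<'E'
from pour import *
s=manip.observe(); r0=R.from_euler('xyz',s['tool_rot'],degrees=True); x0=s['position']; print(s['contact_force'].round(1))
def pr(x0,r0,L):
    for x,r in L: print((r0.inv().apply(x-x0)*1000).round().astype(int).tolist(),(r0.inv()*r).as_rotvec().round(2).tolist())
    print('--'); return L[-1]
E_=[]
for i in range(1,9):
    rho=-165+10*i; e=12+21*min(1,i/7); r=tool(-60,e,1,rho); g=np.array([.572,.045,.150]); E_.append((g+r.apply([0,0,.019]),r))
e=pr(x0,r0,E_)
F=[(lambda r:(np.array([.572,.045,.150])+r.apply([0,0,.019]),r))(tool(-60,33,1,-85+10.6*i)) for i in range(1,9)]
f=pr(*e,F); r=tool(-60,33,1); pr(*f,[(np.array([.6429,.2051,.075]),r),(np.array([.6429,.2051,.0255]),r)])
E
```

```text
[-0.9  0.4 -0.2]
[19, 1, 0] [-0.02, -0.05, 0.17]
[18, 1, 0] [-0.04, -0.1, 0.35]
[17, 2, 0] [-0.08, -0.14, 0.52]
[16, 2, 0] [-0.12, -0.18, 0.7]
[15, 2, -1] [-0.17, -0.21, 0.87]
[14, 2, -1] [-0.23, -0.24, 1.04]
[13, 3, -1] [-0.3, -0.25, 1.21]
[13, 3, -1] [-0.33, -0.23, 1.38]
--
[0, 0, 0] [-0.0, 0.0, 0.19]
[0, 0, 0] [0.0, -0.0, 0.37]
[0, 0, 0] [-0.0, -0.0, 0.56]
[0, 0, 0] [-0.0, 0.0, 0.74]
[0, 0, 0] [-0.0, -0.0, 0.93]
[0, 0, 0] [-0.0, 0.0, 1.11]
[0, 0, 0] [0.0, 0.0, 1.3]
[0, 0, 0] [0.0, 0.0, 1.48]
--
[119, 142, -65] [-0.0, 0.0, 0.0]
[160, 142, -38] [-0.0, 0.0, 0.0]
--
```

Call:
{"name": "carry_out", "arguments": {"moves": [{"x": 19, "y": 1, "z": 0, "wx": -0.02, "wy": -0.05, "wz": 0.17}, {"x": 18, "y": 1, "z": 0, "wx": -0.04, "wy": -0.1, "wz": 0.35}, {"x": 17, "y": 2, "z": 0, "wx": -0.08, "wy": -0.14, "wz": 0.52}, {"x": 16, "y": 2, "z": 0, "wx": -0.12, "wy": -0.18, "wz": 0.7}, {"x": 15, "y": 2, "z": -1, "wx": -0.17, "wy": -0.21, "wz": 0.87}, {"x": 14, "y": 2, "z": -1, "wx": -0.23, "wy": -0.24, "wz": 1.04}, {"x": 13, "y": 3, "z": -1, "wx": -0.3, "wy": -0.25, "wz": 1.21}, {"x": 13, "y": 3, "z": -1, "wx": -0.33, "wy": -0.23, "wz": 1.38}]}}

```text
t: 41.25
position: [0.5802, 0.0309, 0.1399]
tool_rot: [-123.3, 4.5, -153.1]
contact_force: [0.0, 0.2, -1.1]
finger_gap: 0.0614
grasp_force: 29.7
```

Call:
{"name": "carry_out", "arguments": {"moves": [{"x": 0, "y": 0, "z": 0, "wx": 0, "wy": 0, "wz": 0.18}, {"x": 0, "y": 0, "z": 0, "wx": 0, "wy": 0, "wz": 0.36}, {"x": 0, "y": 0, "z": 0, "wx": 0, "wy": 0, "wz": 0.54}, {"x": 0, "y": 0, "z": 0, "wx": 0, "wy": 0, "wz": 0.73}, {"x": 0, "y": 0, "z": 0, "wx": 0, "wy": 0, "wz": 0.91}, {"x": 0, "y": 0, "z": 0, "wx": 0, "wy": 0, "wz": 1.1}, {"x": 0, "y": 0, "z": 0, "wx": 0, "wy": 0, "wz": 1.28}, {"x": 0, "y": 0, "z": 0, "wx": 0, "wy": 0, "wz": 1.46}]}}

```text
t: 42.25
position: [0.5797, 0.0314, 0.1391]
tool_rot: [-178.3, 56.8, 121.9]
contact_force: [0.2, -0.9, -0.3]
finger_gap: 0.0612
grasp_force: 29.8
```

Call:
{"name": "carry_out", "arguments": {"moves": [{"x": 20, "y": 30, "z": -12, "wx": 0, "wy": 0, "wz": 0}, {"x": 48, "y": 65, "z": -28, "wx": 0, "wy": 0, "wz": 0}, {"x": 75, "y": 95, "z": -42, "wx": 0, "wy": 0, "wz": 0}, {"x": 98, "y": 120, "z": -54, "wx": 0, "wy": 0, "wz": 0}, {"x": 112, "y": 137, "z": -62, "wx": 0, "wy": 0, "wz": 0}, {"x": 118, "y": 142, "z": -65, "wx": 0, "wy": 0, "wz": 0}, {"x": 118, "y": 142, "z": -65, "wx": 0, "wy": 0, "wz": 0}]}}

```text
t: 43.12
position: [0.6401, 0.2053, 0.0728]
tool_rot: [-177.8, 56.8, 122.4]
contact_force: [-0.3, -0.8, -0.8]
finger_gap: 0.0614
grasp_force: 29.8
```

```bash
python3 - <<'E'
from pour import *
s,a=snap('top','t12.png'); s,b=snap('scene','s12.png'); print(s['t'],s['contact_force'].round(1),s['position'],s['tool_rot'],s['finger_gap'])
toR([.6429,.2051,.0255],tool(-60,33,1),s)
W=np.zeros((420,790,3),'uint8')
c=cv2.resize(b['color'][150:290,190:330,::-1],(400,400)); W[:400,:400]=c
d=cv2.resize(a['color'][115:225,165:330,::-1],(390,260)); W[:260,400:]=d
cv2.imwrite('pics/m12.png',W)
E
```

```text
43.175 [-0.5  0.2 -0.8] [0.64030089 0.20459731 0.0732819 ] [-177.86933973   56.84767134  122.34628131] 0.061071931646591776
shift [39.5  3.5 26.8] rot [-0.003 -0.002  0.022]
```

View pics/m12.png

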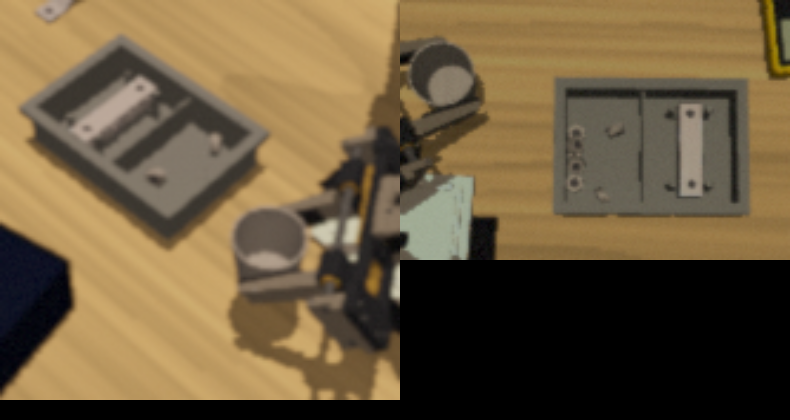

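The cup is empty and all the nuts lie in the bay, around (575,160), (613,130) and (602,195). The stack sits in the cradle at (690,150). Standing the cup on the bench.

Call:
{"name": "carry_out", "arguments": {"moves": [{"x": 10, "y": 1, "z": 7, "wx": 0, "wy": 0, "wz": 0.022}, {"x": 22, "y": 3, "z": 15, "wx": 0, "wy": 0, "wz": 0.022}, {"x": 32, "y": 3.5, "z": 22, "wx": 0, "wy": 0, "wz": 0.022}, {"x": 37, "y": 3.5, "z": 25, "wx": 0, "wy": 0, "wz": 0.022}, {"x": 39.5, "y": 3.5, "z": 27, "wx": 0, "wy": 0, "wz": 0.022}, {"x": 39.5, "y": 3.5, "z": 27, "wx": 0, "wy": 0, "wz": 0.022}, {"x": 39.5, "y": 3.5, "z": 27, "wx": 0, "wy": 0, "wz": 0.022}]}}

```text
t: 44.1
position: [0.6435, 0.2061, 0.0255]
tool_rot: [-180.0, 56.8, 119.9]
contact_force: [-0.5, 0.2, -0.8]
finger_gap: 0.0612
grasp_force: 29.8
```

```bash
python3 - <<'E'
from pour import *
s=manip.observe(); print(s['t'],s['contact_force'].round(1),s['position'],s['tool_rot'])
toR([.6429,.2051,.0250],tool(-60,33,1),s)
E
```

```text
44.1 [-0.5  0.2 -0.8] [0.64348423 0.20611855 0.02551156] [-179.9946178    56.81689745  119.89560789]
shift [ 0.1 -1.   0.8] rot [-0.002 -0.003 -0.001]
```

Call:
{"name": "carry_out", "arguments": {"moves": [{"x": 1, "y": 0, "z": 0.6, "wx": 0, "wy": 0, "wz": 0}, {"x": 1, "y": 0, "z": 0.6, "wx": 0, "wy": 0, "wz": 0}, {"x": 1, "y": 0, "z": 0.6, "wx": 0, "wy": 0, "wz": 0}]}}

```text
t: 44.48
position: [0.6436, 0.2062, 0.0247]
tool_rot: [180.0, 56.9, 119.9]
contact_force: [0.1, 1.6, 2.9]
finger_gap: 0.0615
grasp_force: 29.6
```

Call:
{"name": "carry_out", "arguments": {"moves": [{"x": 1, "y": 0, "z": 0.6, "wx": 0, "wy": 0, "wz": 0}, {"x": 0, "y": 0, "z": 0, "wx": 0, "wy": 0, "wz": 0}, {"x": 0, "y": 0, "z": 0, "wx": 0, "wy": 0, "wz": 0}, {"x": 0, "y": 0, "z": 0, "wx": 0, "wy": 0, "wz": 0}, {"x": 0, "y": 0, "z": -30, "wx": 0, "wy": 0, "wz": 0}, {"x": 0, "y": 0, "z": -75, "wx": 0, "wy": 0, "wz": 0}, {"x": 0, "y": 0, "z": -110, "wx": 0, "wy": 0, "wz": 0}, {"x": -30, "y": 0, "z": -120, "wx": 0, "wy": 0, "wz": 0}], "fingers": 100}}

```text
t: 45.48
position: [0.598, 0.2853, 0.1152]
tool_rot: [-179.8, 56.6, 120.5]
contact_force: [0.3, -0.1, -0.3]
finger_gap: 0.0919
grasp_force: 0.0
```

Call:
{"name": "carry_out", "arguments": {"moves": [{"x": -30, "y": 0, "z": -10, "wx": 0, "wy": 0, "wz": 0}, {"x": -60, "y": 0, "z": -30, "wx": 0, "wy": 0, "wz": 0}, {"x": -60, "y": 0, "z": -30, "wx": 0, "wy": 0, "wz": 0}]}}

```text
t: 45.85
position: [0.6053, 0.2754, 0.1856]
tool_rot: [179.4, 56.7, 119.5]
contact_force: [0.2, 0.1, 1.2]
finger_gap: 0.0917
grasp_force: 0.0
```

```bash
python3 - <<'E'
from pour import *
s=manip.observe(); print(s['t'],s['q'].round().tolist(),s['position'],s['finger_gap'])
r=R.from_euler('xyz',[180,0,88.4],degrees=True)
q,er=ik(np.array([.440,.301,.20]),r,[-35,25,0,105,0,50,-43],p,sg); print(q.round(),er)
rows(s,q,16,p,sg)
E
```

```text
45.85 [-36.0, 45.0, -22.0, 90.0, 63.0, 90.0, -52.0] [0.60525473 0.27535578 0.18556986] 0.09166058807357302
[-36.  18.  -2. 107.  -0.  55. -39.] 2.25056226711071e-05
1 [3, -17, 2] [0.03, 0.06, 0.01] world [600.0, 288.0, 175.0]
2 [6, -33, 3] [0.06, 0.11, 0.02] world [585.0, 280.0, 172.0]
3 [9, -49, 2] [0.09, 0.17, 0.03] world [571.0, 274.0, 170.0]
4 [13, -64, 0] [0.11, 0.23, 0.05] world [556.0, 269.0, 169.0]
5 [17, -78, -2] [0.14, 0.29, 0.07] world [541.0, 266.0, 167.0]
6 [21, -91, -6] [0.16, 0.35, 0.1] world [527.0, 264.0, 166.0]
7 [26, -103, -11] [0.18, 0.41, 0.13] world [514.0, 263.0, 166.0]
8 [30, -114, -17] [0.19, 0.48, 0.16] world [501.0, 264.0, 167.0]
--
1 [4, -11, -3] [0.01, 0.06, 0.03] world [489.0, 266.0, 168.0]
2 [9, -21, -7] [0.02, 0.13, 0.07] world [478.0, 269.0, 169.0]
3 [14, -29, -12] [0.03, 0.2, 0.11] world [468.0, 273.0, 172.0]
4 [19, -36, -18] [0.03, 0.26, 0.15] world [460.0, 278.0, 176.0]
5 [23, -41, -25] [0.03, 0.33, 0.19] world [452.0, 283.0, 180.0]
6 [27, -45, -34] [0.03, 0.39, 0.24] world [447.0, 289.0, 186.0]
7 [29, -48, -43] [0.02, 0.46, 0.29] world [443.0, 295.0, 192.0]
8 [31, -49, -53] [0.02, 0.53, 0.34] world [440.0, 301.0, 200.0]
--
```

Call:
{"name": "carry_out", "arguments": {"moves": [{"x": 6, "y": -33, "z": 3, "wx": 0.06, "wy": 0.11, "wz": 0.02}, {"x": 13, "y": -64, "z": 0, "wx": 0.11, "wy": 0.23, "wz": 0.05}, {"x": 21, "y": -91, "z": -6, "wx": 0.16, "wy": 0.35, "wz": 0.1}, {"x": 30, "y": -114, "z": -17, "wx": 0.19, "wy": 0.48, "wz": 0.16}]}}

```text
t: 46.35
position: [0.4894, 0.2432, 0.1653]
tool_rot: [-178.0, 29.1, 106.9]
contact_force: [0.6, -0.4, 0.1]
finger_gap: 0.0921
grasp_force: 0.0
```

Call:
{"name": "carry_out", "arguments": {"moves": [{"x": 9, "y": -21, "z": -7, "wx": 0.02, "wy": 0.13, "wz": 0.07}, {"x": 19, "y": -36, "z": -18, "wx": 0.03, "wy": 0.26, "wz": 0.15}, {"x": 27, "y": -45, "z": -34, "wx": 0.03, "wy": 0.39, "wz": 0.24}, {"x": 31, "y": -49, "z": -53, "wx": 0.02, "wy": 0.53, "wz": 0.34}, {"x": 31, "y": -49, "z": -53, "wx": 0.02, "wy": 0.53, "wz": 0.34}, {"x": 31, "y": -49, "z": -53, "wx": 0.02, "wy": 0.53, "wz": 0.34}], "fingers": 45}}

```text
t: 47.1
position: [0.4301, 0.2802, 0.1978]
tool_rot: [178.2, -1.2, 87.1]
contact_force: [-0.0, 0.6, -0.2]
finger_gap: 0.0415
grasp_force: 0.0
```

```bash
python3 - <<'E'
from h import *
s,w=snap('wrist','w13.png'); print(s['t'],s['q'].round().tolist(),s['position'],s['tool_rot'],s['finger_gap'])
to(475.5,301.5,120,88.4,s)
c=w['color']; hsv=cv2.cvtColor(c,cv2.COLOR_RGB2HSV)
m=((hsv[...,1]<60)&(hsv[...,2]>90)).astype('uint8'); m=cv2.morphologyEx(m,cv2.MORPH_CLOSE,np.ones((5,5)))
for k in cv2.findContours(m,0,2)[0]:
    if cv2.contourArea(k)>3000: print(cv2.contourArea(k),cv2.boundingRect(k))
E
```

```text
47.1 [-3.0, 19.0, -40.0, 111.0, 15.0, 53.0, -54.0] [0.43011287 0.28016976 0.19776081] [178.15062279  -1.17387047  87.13181455] 0.04148491021601477
to (475.5, 301.5, 120, 88.4) shift [22.  41.7 79.6] rot [ 0.033 -0.02  -0.022]
18063.0 (222, 73, 120, 164)
```

View pics/w13.png

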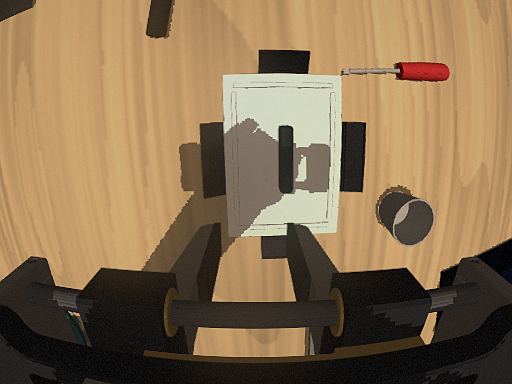

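The wrist view shows the lid with corners (223,75), (341,73), (340,233) and (226,236), and the grip from (286,126) to (287,193). The screwdriver tip nearly touches the corner at (342,71), so I'll lift straight up. The cup stands upright and empty at (405,220).

```bash
python3 - <<'E'
from h import *
s,w=snap('wrist')
P=np.array([wonz(s,w,p,.012) for p in [(223,75),(341,73),(340,233),(226,236)]]); print(P.round(1).tolist(),'c',P.mean(0).round(1))
for i,j in((0,1),(1,2),(3,2),(0,3)): d=P[j]-P[i]; print(np.linalg.norm(d).round(1),np.degrees(np.arctan2(d[1],d[0])).round(2))
a,b=wonz(s,w,(286.5,126),.034),wonz(s,w,(287,193),.034); print('grip',a.round(1),b.round(1),(a+b)/2,np.linalg.norm(a-b))
E
```

```text
[[405.9, 404.0, 12.0], [549.7, 403.5, 12.0], [549.0, 194.0, 12.0], [395.6, 201.2, 12.0]] c [475.1 300.7  12. ]
143.7 -0.21
209.5 -90.18
153.6 -2.71
203.1 -92.92
grip [475.4 339.7  34. ] [473.6 261.1  34. ] [474.51249549 300.39082861  34.        ] 78.54347193057261
```

```bash
python3 - <<'E'
from h import *
s=manip.observe(); to(475,301,80,88.5,s)
E
```

```text
to (475, 301, 80, 88.5) shift [ 20.   40.2 119.2] rot [ 0.032 -0.021 -0.024]
```

Call:
{"name": "carry_out", "arguments": {"moves": [{"x": 8, "y": 14, "z": 15, "wx": 0.033, "wy": -0.02, "wz": -0.023}, {"x": 17, "y": 33, "z": 45, "wx": 0.033, "wy": -0.02, "wz": -0.023}, {"x": 21, "y": 40, "z": 80, "wx": 0.033, "wy": -0.02, "wz": -0.023}, {"x": 22, "y": 41.5, "z": 105, "wx": 0.033, "wy": -0.02, "wz": -0.023}, {"x": 22, "y": 41.5, "z": 120, "wx": 0.033, "wy": -0.02, "wz": -0.023}, {"x": 22, "y": 41.5, "z": 120, "wx": 0.033, "wy": -0.02, "wz": -0.023}, {"x": 22, "y": 41.5, "z": 120, "wx": 0.033, "wy": -0.02, "wz": -0.023}]}}

```text
t: 48.08
position: [0.4775, 0.3027, 0.0809]
tool_rot: [179.9, -0.2, 88.3]
contact_force: [-0.0, -0.3, -0.5]
finger_gap: 0.0415
grasp_force: 0.0
```

```bash
python3 - <<'E'
from h import *
s=manip.observe(); print(s['position'],s['tool_rot'],s['contact_force'].round(1)); to(475,301,15,88.5,s)
E
```

```text
[0.47745524 0.30271257 0.08085336] [ 1.79921403e+02 -1.57213110e-01  8.83243362e+01] [-0.  -0.3 -0.5]
to (475, 301, 15, 88.5) shift [-2.  -2.5 65.8] rot [ 0.001 -0.003 -0.003]
```

Call:
{"name": "carry_out", "arguments": {"moves": [{"x": -2, "y": -2.5, "z": 20, "wx": 0, "wy": -0.003, "wz": -0.003}, {"x": -2, "y": -2.5, "z": 42, "wx": 0, "wy": -0.003, "wz": -0.003}, {"x": -2, "y": -2.5, "z": 57, "wx": 0, "wy": -0.003, "wz": -0.003}, {"x": -2, "y": -2.5, "z": 64, "wx": 0, "wy": -0.003, "wz": -0.003}, {"x": -2, "y": -2.5, "z": 65.5, "wx": 0, "wy": -0.003, "wz": -0.003}, {"x": -2, "y": -2.5, "z": 65.5, "wx": 0, "wy": -0.003, "wz": -0.003}, {"x": -2, "y": -2.5, "z": 65.5, "wx": 0, "wy": -0.003, "wz": -0.003}]}}

```text
t: 48.95
position: [0.4751, 0.3005, 0.0151]
tool_rot: [179.9, 0.0, 88.5]
contact_force: [0.2, 0.4, 0.6]
finger_gap: 0.0413
grasp_force: 0.0
```

Call:
{"name": "carry_out", "arguments": {"moves": [{"x": 0, "y": 0, "z": 0, "wx": 0, "wy": 0, "wz": 0}, {"x": 0, "y": 0, "z": 0, "wx": 0, "wy": 0, "wz": 0}, {"x": 0, "y": 0, "z": 0, "wx": 0, "wy": 0, "wz": 0}, {"x": 0, "y": 0, "z": 0, "wx": 0, "wy": 0, "wz": 0}, {"x": 0, "y": 0, "z": 0, "wx": 0, "wy": 0, "wz": 0}], "fingers": 5, "grip_force": 40}}

```text
t: 49.58
position: [0.4747, 0.3003, 0.0147]
tool_rot: [180.0, 0.1, 88.5]
contact_force: [-0.3, -0.1, 1.5]
finger_gap: 0.0155
grasp_force: 40.0
```

Call:
{"name": "carry_out", "arguments": {"moves": [{"x": 0, "y": 0, "z": -8, "wx": 0, "wy": 0, "wz": 0}, {"x": 0, "y": 0, "z": -25, "wx": 0, "wy": 0, "wz": 0}, {"x": 0, "y": 0, "z": -55, "wx": 0, "wy": 0, "wz": 0}, {"x": 0, "y": 0, "z": -90, "wx": 0, "wy": 0, "wz": 0}, {"x": 0, "y": 0, "z": -120, "wx": 0, "wy": 0, "wz": 0}, {"x": 0, "y": 0, "z": -130, "wx": 0, "wy": 0, "wz": 0}, {"x": 0, "y": 0, "z": -130, "wx": 0, "wy": 0, "wz": 0}]}}

```text
t: 50.45
position: [0.4748, 0.3002, 0.145]
tool_rot: [179.9, 0.0, 88.4]
contact_force: [-0.1, 0.7, -3.8]
finger_gap: 0.0153
grasp_force: 40.0
```

```bash
python3 - <<'E'
from h import *
s=manip.observe(); print(s['t'],s['q'].round().tolist(),s['position'],s['tool_rot'],s['contact_force'].round(1),s['finger_gap']); to(577.3,6.2,140,91.9,s)
E
```

```text
50.45 [-7.0, 28.0, -37.0, 106.0, 21.0, 52.0, -55.0] [0.47475655 0.30024006 0.14504744] [1.79919015e+02 4.21242969e-02 8.84491336e+01] [-0.1  0.7 -3.8] 0.015296855503427109
to (577.3, 6.2, 140, 91.9) shift [-291.2  110.5    5.4] rot [ 0.001  0.001 -0.06 ]
```

Call:
{"name": "carry_out", "arguments": {"moves": [{"x": -20, "y": 8, "z": 0, "wx": 0, "wy": 0, "wz": 0}, {"x": -60, "y": 23, "z": 0, "wx": 0, "wy": 0, "wz": -0.01}, {"x": -110, "y": 42, "z": 0, "wx": 0, "wy": 0, "wz": -0.02}, {"x": -160, "y": 61, "z": 0, "wx": 0, "wy": 0, "wz": -0.03}, {"x": -210, "y": 80, "z": 0, "wx": 0, "wy": 0, "wz": -0.045}, {"x": -255, "y": 97, "z": 0, "wx": 0, "wy": 0, "wz": -0.06}, {"x": -281, "y": 107, "z": 0, "wx": 0, "wy": 0, "wz": -0.06}, {"x": -291, "y": 111, "z": 0, "wx": 0, "wy": 0, "wz": -0.06}]}}

```text
t: 51.45
position: [0.5771, 0.0043, 0.1432]
tool_rot: [-179.9, 0.1, 91.7]
contact_force: [-0.9, 1.3, -3.6]
finger_gap: 0.0159
grasp_force: 40.0
```

Call:
{"name": "carry_out", "arguments": {"moves": [{"x": 0, "y": 0, "z": 0, "wx": 0, "wy": 0, "wz": 0}, {"x": 0, "y": 0, "z": 15, "wx": 0, "wy": 0, "wz": 0}, {"x": 0, "y": 0, "z": 35, "wx": 0, "wy": 0, "wz": 0}, {"x": 0, "y": 0, "z": 50, "wx": 0, "wy": 0, "wz": 0}, {"x": 0, "y": 0, "z": 55, "wx": 0, "wy": 0, "wz": 0}, {"x": 0, "y": 0, "z": 55, "wx": 0, "wy": 0, "wz": 0}, {"x": 0, "y": 0, "z": 55, "wx": 0, "wy": 0, "wz": 0}]}}

```text
t: 52.32
position: [0.5782, 0.0066, 0.0904]
tool_rot: [179.9, 0.0, 91.9]
contact_force: [0.5, -1.0, -2.7]
finger_gap: 0.0156
grasp_force: 40.0
```

```bash
python3 - <<'E'
from h import *
s=manip.observe(); print(s['t'],s['position'],s['tool_rot'],s['contact_force'].round(1),s['q'].round()); to(577.7,6.0,68,91.9,s); to(577.7,6.0,56.7,91.9,s)
E
```

```text
52.325 [0.5782473  0.00656508 0.0904075 ] [1.79917739e+02 4.98872583e-02 9.18971672e+01] [ 0.5 -1.  -2.7] [ 21.  33. -32. 106.  23.  47. -22.]
to (577.7, 6.0, 68, 91.9) shift [-0.5 -0.6 22.4] rot [ 0.001  0.001 -0.   ]
to (577.7, 6.0, 56.7, 91.9) shift [-0.5 -0.6 33.7] rot [ 0.001  0.001 -0.   ]
```

Call:
{"name": "carry_out", "arguments": {"moves": [{"x": -0.5, "y": -0.5, "z": 8, "wx": 0, "wy": 0, "wz": 0}, {"x": -0.5, "y": -0.5, "z": 15, "wx": 0, "wy": 0, "wz": 0}, {"x": -0.5, "y": -0.5, "z": 20, "wx": 0, "wy": 0, "wz": 0}, {"x": -0.5, "y": -0.5, "z": 24, "wx": 0, "wy": 0, "wz": 0}, {"x": -0.5, "y": -0.5, "z": 27, "wx": 0, "wy": 0, "wz": 0}, {"x": -0.5, "y": -0.5, "z": 29, "wx": 0, "wy": 0, "wz": 0}, {"x": -0.5, "y": -0.5, "z": 29, "wx": 0, "wy": 0, "wz": 0}]}}

```text
t: 53.2
position: [0.5773, 0.0059, 0.0608]
tool_rot: [180.0, 0.1, 91.9]
contact_force: [0.4, -0.1, -3.9]
finger_gap: 0.0159
grasp_force: 40.0
```

```bash
python3 - <<'E'
from h import *
s,a=snap('top','t14.png'); print(s['position'],s['contact_force'].round(1),s['torque'].round(2))
hsv=cv2.cvtColor(a['color'],cv2.COLOR_RGB2HSV)
print([b for b in blobs(a,((hsv[...,1]<60)&(hsv[...,2]>70)).astype('uint8'),800,9000,.059)])
E
```

```text
[0.57726617 0.00592167 0.0607899 ] [ 0.4 -0.1 -3.9] [-0.03 -0.07 -0.03]
[{'px': [241.0, 179.0], 'a': 1344, 'pos': [573.1, 68.9, 59.0], 'cen': [566.0, 79.1, 59.0], 'L': np.float64(140.7), 'W': np.float64(81.1), 'yaw': np.float64(1.6)}]
```

Call:
{"name": "carry_out", "arguments": {"moves": [{"x": 0, "y": 0, "z": 2, "wx": 0, "wy": 0, "wz": 0}, {"x": 0, "y": 0, "z": 4, "wx": 0, "wy": 0, "wz": 0}, {"x": 0, "y": 0, "z": 4.8, "wx": 0, "wy": 0, "wz": 0}, {"x": 0, "y": 0, "z": 4.8, "wx": 0, "wy": 0, "wz": 0}]}}

```text
t: 53.75
position: [0.5774, 0.0059, 0.0568]
tool_rot: [180.0, 0.1, 91.9]
contact_force: [-2.2, -0.5, 5.1]
finger_gap: 0.0156
grasp_force: 40.0
```

Seated: the upward force rises at TCP z 56.8, as expected. Release and rise, then shut the fingers for pushing the flaps.

Call:
{"name": "carry_out", "arguments": {"moves": [{"x": 0, "y": 0, "z": 0, "wx": 0, "wy": 0, "wz": 0}, {"x": 0, "y": 0, "z": 0, "wx": 0, "wy": 0, "wz": 0}, {"x": 0, "y": 0, "z": 0, "wx": 0, "wy": 0, "wz": 0}, {"x": 0, "y": 0, "z": -15, "wx": 0, "wy": 0, "wz": 0}, {"x": 0, "y": 0, "z": -40, "wx": 0, "wy": 0, "wz": 0}, {"x": 0, "y": 0, "z": -60, "wx": 0, "wy": 0, "wz": 0}, {"x": 0, "y": 0, "z": -65, "wx": 0, "wy": 0, "wz": 0}], "fingers": 40}}

```text
t: 54.62
position: [0.5783, 0.006, 0.1231]
tool_rot: [179.8, 0.1, 91.9]
contact_force: [-1.5, 0.2, -1.3]
finger_gap: 0.0368
grasp_force: 0.0
```

Call:
{"name": "carry_out", "arguments": {"moves": [{"x": 30, "y": 0, "z": 0, "wx": 0, "wy": 0, "wz": 0}, {"x": 80, "y": 0, "z": 0, "wx": 0, "wy": 0, "wz": 0}, {"x": 115, "y": 0, "z": 0, "wx": 0, "wy": 0, "wz": 0}, {"x": 125, "y": 0, "z": 0, "wx": 0, "wy": 0, "wz": 0}, {"x": 125, "y": 0, "z": 0, "wx": 0, "wy": 0, "wz": 0}, {"x": 125, "y": 0, "z": 0, "wx": 0, "wy": 0, "wz": 0}], "fingers": 0, "grip_force": 20}}

```text
t: 55.38
position: [0.5734, 0.1287, 0.1206]
tool_rot: [-180.0, 0.1, 91.8]
contact_force: [0.2, -0.4, -0.4]
finger_gap: 0.0004
grasp_force: 0.0
```

```bash
cat >> h.py <<'E'
BC=np.array([577.5,6.0]); BY=1.9
def bx(X,Y,z,yaw,s):
    c,n=np.cos(np.radians(BY)),np.sin(np.radians(BY)); print((X,Y),end=' '); return to(round(BC[0]+c*X-n*Y,1),round(BC[1]+n*X+c*Y,1),z,yaw,s)
def inbox(s):
    d=s['position'][:2]*1000-BC; c,n=np.cos(np.radians(BY)),np.sin(np.radians(BY)); return np.round([c*d[0]+n*d[1],-n*d[0]+c*d[1],s['position'][2]*1000],1)
def lidtop():
    s,a=snap('top'); hsv=cv2.cvtColor(a['color'],cv2.COLOR_RGB2HSV); m=((hsv[...,1]<60)&(hsv[...,2]>70)).astype('uint8'); m[:,:215]=0; m[:,330:]=0; m=cv2.morphologyEx(m,cv2.MORPH_CLOSE,np.ones((9,9)))
    for b in blobs(a,m,800,9000,.054): print('lid',b['pos'],b['L'],b['W'],b['yaw'])
    k=(a['color'].max(2)<30).astype('uint8'); k[:,:215]=0;k[:,335:]=0;k[:125]=0;k[235:]=0
    for b in blobs(a,k,40,2500,.052): print('blk',b['px'],b['pos'],b['L'],b['W'],b['yaw'])
E
python3 - <<'E'
from h import *
s=manip.observe(); print(s['t'],inbox(s),s['finger_gap'],s['tool_rot'],s['contact_force'].round(1)); bx(0,125,32,91.9,s); lidtop()
E
```

```text
55.375 [-1.000e-01  1.228e+02  1.206e+02] 0.00044790669161745556 [-1.79989531e+02  1.25332999e-01  9.17550730e+01] [ 0.2 -0.4 -0.4]
(0, 125) to (np.float64(573.4), np.float64(130.9), 32, 91.9) shift [ 2.4  0.1 88.6] rot [-0.     0.002 -0.003]
lid [577.1, -25.4, 54.0] 147.0 144.1 0.6
blk [272.0, 141.0] [665.1, 10.0, 52.0] 82.3 25.6 -87.9
blk [319.0, 176.0] [581.0, -113.0, 52.0] 55.0 22.4 0.3
blk [282.0, 175.0] [579.0, -19.2, 52.0] 22.2 12.5 -88.1
```

Call:
{"name": "carry_out", "arguments": {"moves": [{"x": 2, "y": 0, "z": 25, "wx": 0, "wy": 0, "wz": 0}, {"x": 2, "y": 0, "z": 45, "wx": 0, "wy": 0, "wz": 0}, {"x": 2, "y": 0, "z": 58, "wx": 0, "wy": 0, "wz": 0}, {"x": 2, "y": 0, "z": 67, "wx": 0, "wy": 0, "wz": 0}, {"x": 2, "y": 0, "z": 75, "wx": 0, "wy": 0, "wz": 0}, {"x": 2, "y": 0, "z": 82, "wx": 0, "wy": 0, "wz": 0}, {"x": 2, "y": 0, "z": 88, "wx": 0, "wy": 0, "wz": 0}, {"x": 2, "y": 0, "z": 88, "wx": 0, "wy": 0, "wz": 0}]}}

```text
t: 56.42
position: [0.5728, 0.1328, 0.0324]
tool_rot: [-180.0, 0.1, 91.9]
contact_force: [-0.0, 1.1, -0.9]
finger_gap: 0.0005
grasp_force: 0.2
```

Call:
{"name": "carry_out", "arguments": {"moves": [{"x": -2, "y": 0, "z": 0, "wx": 0, "wy": 0, "wz": 0}, {"x": -4, "y": 0, "z": 0, "wx": 0, "wy": 0, "wz": 0}, {"x": -6, "y": 0, "z": 0, "wx": 0, "wy": 0, "wz": 0}, {"x": -6, "y": 0, "z": 0, "wx": 0, "wy": 0, "wz": 0}]}}

```text
t: 56.92
position: [0.5733, 0.1266, 0.033]
tool_rot: [180.0, 0.1, 91.9]
contact_force: [0.3, 1.3, -0.3]
finger_gap: 0.0003
grasp_force: 0.5
```

Call:
{"name": "carry_out", "arguments": {"moves": [{"x": -1, "y": 0, "z": 0, "wx": 0, "wy": 0, "wz": 0}, {"x": -2, "y": 0, "z": 0, "wx": 0, "wy": 0, "wz": 0}, {"x": -2, "y": 0, "z": 0, "wx": 0, "wy": 0, "wz": 0}]}}

```text
t: 57.3
position: [0.5734, 0.1247, 0.033]
tool_rot: [180.0, 0.1, 91.9]
contact_force: [0.6, 0.7, -1.0]
finger_gap: 0.0002
grasp_force: 0.7
```

```bash
python3 - <<'E'
from h import *
s=manip.observe(); print(s['t'],inbox(s),s['tool_rot'],s['contact_force'].round(1)); lidtop()
E
```

```text
57.3 [ -0.2 118.8  33. ] [1.79983082e+02 5.71174160e-02 9.18924026e+01] [ 0.6  0.7 -1. ]
lid [618.0, -53.1, 54.0] 208.1 105.9 49.3
blk [274.0, 141.0] [665.1, 7.5, 52.0] 82.4 25.6 -87.9
blk [320.0, 176.0] [581.1, -115.5, 52.0] 55.0 22.4 0.3
```

Call:
{"name": "carry_out", "arguments": {"moves": [{"x": -1, "y": 0, "z": 0, "wx": 0, "wy": 0, "wz": 0}, {"x": -2, "y": 0, "z": 0, "wx": 0, "wy": 0, "wz": 0}, {"x": -2, "y": 0, "z": 0, "wx": 0, "wy": 0, "wz": 0}]}}

```text
t: 57.72
position: [0.5734, 0.1227, 0.0329]
tool_rot: [180.0, 0.1, 91.9]
contact_force: [-0.6, 1.0, -1.3]
finger_gap: 0.0003
grasp_force: 0.8
```

Call:
{"name": "carry_out", "arguments": {"moves": [{"x": -1, "y": 0, "z": 0, "wx": 0, "wy": 0, "wz": 0}, {"x": -2, "y": 0, "z": 0, "wx": 0, "wy": 0, "wz": 0}, {"x": -2, "y": 0, "z": 0, "wx": 0, "wy": 0, "wz": 0}]}}

```text
t: 58.1
position: [0.5737, 0.1221, 0.0332]
tool_rot: [179.9, -0.0, 91.9]
contact_force: [-0.0, 5.0, -1.2]
finger_gap: 0.0003
grasp_force: 2.6
```

```bash
python3 - <<'E'
from h import *
s=manip.observe(); print(s['t'],inbox(s),s['tool_rot'],s['contact_force'].round(1)); lidtop()
E
```

```text
58.1 [1.000e-01 1.162e+02 3.320e+01] [ 1.79925784e+02 -4.87102756e-02  9.19376616e+01] [-0.   5.  -1.2]
lid [619.1, -54.3, 54.0] 204.3 102.8 49.3
blk [273.0, 141.0] [666.5, 6.3, 52.0] 84.9 23.0 -87.9
blk [320.0, 176.0] [581.1, -115.5, 52.0] 55.0 22.4 0.3
```

Call:
{"name": "carry_out", "arguments": {"moves": [{"x": -1, "y": 0, "z": 0, "wx": 0, "wy": 0, "wz": 0}, {"x": -2.5, "y": 0, "z": 0, "wx": 0, "wy": 0, "wz": 0}, {"x": -2.5, "y": 0, "z": 0, "wx": 0, "wy": 0, "wz": 0}, {"x": -2.5, "y": 0, "z": 0, "wx": 0, "wy": 0, "wz": 0}]}}

```text
t: 58.65
position: [0.5739, 0.122, 0.0335]
tool_rot: [179.9, -0.2, 92.0]
contact_force: [0.6, 8.7, -2.9]
finger_gap: 0.0005
grasp_force: 4.5
```

Call:
{"name": "carry_out", "arguments": {"moves": [{"x": 6, "y": 0, "z": 0, "wx": 0, "wy": 0, "wz": 0}, {"x": 20, "y": 0, "z": 0, "wx": 0, "wy": 0, "wz": 0}, {"x": 24, "y": 0, "z": -25, "wx": 0, "wy": 0, "wz": 0}, {"x": 24, "y": 0, "z": -70, "wx": 0, "wy": 0, "wz": 0}, {"x": 0, "y": 0, "z": -90, "wx": 0, "wy": 0, "wz": 0}, {"x": -40, "y": 0, "z": -90, "wx": 0, "wy": 0, "wz": 0}, {"x": -95, "y": 0, "z": -90, "wx": 0, "wy": 0, "wz": 0}, {"x": -150, "y": 0, "z": -90, "wx": 0, "wy": 0, "wz": 0}]}}

```text
t: 59.65
position: [0.5784, -0.0331, 0.1234]
tool_rot: [180.0, 0.1, 91.9]
contact_force: [0.2, -0.1, -0.1]
finger_gap: 0.0004
grasp_force: 0.0
```

Call:
{"name": "carry_out", "arguments": {"moves": [{"x": -50, "y": 0, "z": 0, "wx": 0, "wy": 0, "wz": 0}, {"x": -85, "y": 0, "z": 0, "wx": 0, "wy": 0, "wz": 0}, {"x": -92, "y": 0, "z": 0, "wx": 0, "wy": 0, "wz": 0}, {"x": -92, "y": 0, "z": 0, "wx": 0, "wy": 0, "wz": 0}]}}

```text
t: 60.15
position: [0.5815, -0.1227, 0.1232]
tool_rot: [180.0, 0.0, 91.9]
contact_force: [-0.6, -0.2, -0.3]
finger_gap: 0.0001
grasp_force: 0.0
```

```bash
python3 - <<'E'
from h import *
s=manip.observe(); print(s['t'],inbox(s),s['tool_rot'],s['contact_force'].round(1)); bx(0,-125,32,91.9,s); lidtop()
E
```

```text
60.15 [  -0.3 -128.7  123.2] [1.79995725e+02 3.18204932e-02 9.19106780e+01] [-0.6 -0.2 -0.3]
(0, -125) to (np.float64(581.6), np.float64(-118.9), 32, 91.9) shift [ 3.8  0.2 91.2] rot [0.    0.001 0.   ]
lid [577.4, 3.9, 54.0] 208.3 143.7 -88.0
blk [327.0, 169.0] [607.9, -125.3, 52.0] 206.7 48.0 0.1
blk [273.0, 141.0] [665.1, 7.5, 52.0] 82.4 25.6 -87.9
blk [273.0, 175.0] [578.2, 2.9, 52.0] 71.4 12.5 -88.1
blk [272.0, 211.0] [489.8, 0.7, 52.0] 85.1 21.9 -88.2
```

Call:
{"name": "carry_out", "arguments": {"moves": [{"x": 1, "y": 0, "z": 25, "wx": 0, "wy": 0, "wz": 0}, {"x": 1, "y": 0, "z": 45, "wx": 0, "wy": 0, "wz": 0}, {"x": 1, "y": 0, "z": 58, "wx": 0, "wy": 0, "wz": 0}, {"x": 1, "y": 0, "z": 68, "wx": 0, "wy": 0, "wz": 0}, {"x": 1, "y": 0, "z": 77, "wx": 0, "wy": 0, "wz": 0}, {"x": 1, "y": 0, "z": 85, "wx": 0, "wy": 0, "wz": 0}, {"x": 1, "y": 0, "z": 91, "wx": 0, "wy": 0, "wz": 0}, {"x": 1, "y": 0, "z": 91, "wx": 0, "wy": 0, "wz": 0}]}}

```text
t: 61.2
position: [0.5811, -0.1226, 0.0316]
tool_rot: [-180.0, 0.0, 91.9]
contact_force: [-0.9, -0.5, -0.5]
finger_gap: 0.0002
grasp_force: 0.3
```

Call:
{"name": "carry_out", "arguments": {"moves": [{"x": 2, "y": 0, "z": 0, "wx": 0, "wy": 0, "wz": 0}, {"x": 4, "y": 0, "z": 0, "wx": 0, "wy": 0, "wz": 0}, {"x": 6, "y": 0, "z": 0, "wx": 0, "wy": 0, "wz": 0}, {"x": 8, "y": 0, "z": 0, "wx": 0, "wy": 0, "wz": 0}, {"x": 9, "y": 0, "z": 0, "wx": 0, "wy": 0, "wz": 0}, {"x": 9, "y": 0, "z": 0, "wx": 0, "wy": 0, "wz": 0}]}}

```text
t: 61.95
position: [0.5813, -0.1135, 0.0322]
tool_rot: [180.0, 0.1, 91.9]
contact_force: [-0.3, -1.4, 0.1]
finger_gap: 0.001
grasp_force: 0.6
```

Call:
{"name": "carry_out", "arguments": {"moves": [{"x": 1, "y": 0, "z": 0, "wx": 0, "wy": 0, "wz": 0}, {"x": 2, "y": 0, "z": 0, "wx": 0, "wy": 0, "wz": 0}, {"x": 2, "y": 0, "z": 0, "wx": 0, "wy": 0, "wz": 0}]}}

```text
t: 62.32
position: [0.5812, -0.1114, 0.0321]
tool_rot: [180.0, 0.0, 91.9]
contact_force: [-0.3, -0.3, -0.9]
finger_gap: 0.0007
grasp_force: 0.7
```

```bash
python3 - <<'E'
from h import *
s=manip.observe(); print(s['t'],inbox(s),s['contact_force'].round(1))
E
```

```text
62.325 [  -0.2 -117.4   32.1] [-0.3 -0.3 -0.9]
```

Call:
{"name": "carry_out", "arguments": {"moves": [{"x": 1, "y": 0, "z": 0, "wx": 0, "wy": 0, "wz": 0}, {"x": 2, "y": 0, "z": 0, "wx": 0, "wy": 0, "wz": 0}, {"x": 2, "y": 0, "z": 0, "wx": 0, "wy": 0, "wz": 0}]}}

```text
t: 62.7
position: [0.581, -0.1093, 0.0321]
tool_rot: [180.0, 0.0, 91.9]
contact_force: [-0.4, -0.8, -1.6]
finger_gap: 0.0003
grasp_force: 0.7
```

Call:
{"name": "carry_out", "arguments": {"moves": [{"x": 1, "y": 0, "z": 0, "wx": 0, "wy": 0, "wz": 0}, {"x": 2, "y": 0, "z": 0, "wx": 0, "wy": 0, "wz": 0}, {"x": 2, "y": 0, "z": 0, "wx": 0, "wy": 0, "wz": 0}]}}

```text
t: 63.08
position: [0.5808, -0.1089, 0.0321]
tool_rot: [-180.0, 0.1, 91.8]
contact_force: [0.3, -5.1, -1.3]
finger_gap: 0.0005
grasp_force: 2.6
```

Call:
{"name": "carry_out", "arguments": {"moves": [{"x": 1, "y": 0, "z": 0, "wx": 0, "wy": 0, "wz": 0}, {"x": 2, "y": 0, "z": 0, "wx": 0, "wy": 0, "wz": 0}, {"x": 2, "y": 0, "z": 0, "wx": 0, "wy": 0, "wz": 0}]}}

```text
t: 63.45
position: [0.5808, -0.1087, 0.0321]
tool_rot: [-180.0, 0.3, 91.8]
contact_force: [0.0, -8.5, -1.2]
finger_gap: 0.0005
grasp_force: 4.3
```

Call:
{"name": "carry_out", "arguments": {"moves": [{"x": -6, "y": 0, "z": 0, "wx": 0, "wy": 0, "wz": 0}, {"x": -20, "y": 0, "z": 0, "wx": 0, "wy": 0, "wz": 0}, {"x": -24, "y": 0, "z": -25, "wx": 0, "wy": 0, "wz": 0}, {"x": -24, "y": 0, "z": -70, "wx": 0, "wy": 0, "wz": 0}, {"x": -10, "y": 0, "z": -100, "wx": 0, "wy": 0, "wz": 0}, {"x": -10, "y": 0, "z": -105, "wx": 0, "wy": 0, "wz": 0}]}}

```text
t: 64.2
position: [0.5828, -0.1143, 0.1395]
tool_rot: [179.7, 0.1, 92.0]
contact_force: [-0.2, -0.5, 0.5]
finger_gap: 0.0006
grasp_force: 0.0
```

```bash
python3 - <<'E'
from h import *
s=manip.observe(); print(s['t'],inbox(s),s['q'].round(),s['contact_force'].round(1)); bx(96,0,130,181.9,s); lidtop()
E
```

```text
64.2 [   1.4 -120.4  139.5] [ 33.  31. -33. 102.  21.  53.  -7.] [-0.2 -0.5  0.5]
(96, 0) to (np.float64(673.4), np.float64(9.2), 130, 181.9) shift [120.3  94.8   9.9] rot [ 0.003  0.004 -1.569]
lid [575.9, 11.3, 54.0] 208.2 147.0 -88.0
blk [328.0, 169.0] [609.5, -133.9, 52.0] 204.3 30.3 0.1
blk [269.0, 141.0] [665.0, 12.5, 52.0] 82.3 25.6 -87.9
blk [270.0, 175.0] [578.0, 9.0, 52.0] 73.8 12.5 -88.1
blk [270.0, 211.0] [489.5, 8.0, 52.0] 85.1 21.9 -88.2
```

Call:
{"name": "carry_out", "arguments": {"moves": [{"x": 10, "y": 8, "z": 0, "wx": 0, "wy": 0, "wz": -0.17}, {"x": 27, "y": 21, "z": 0, "wx": 0, "wy": 0, "wz": -0.35}, {"x": 45, "y": 35, "z": 0, "wx": 0, "wy": 0, "wz": -0.53}, {"x": 63, "y": 50, "z": 0, "wx": 0, "wy": 0, "wz": -0.71}, {"x": 81, "y": 64, "z": 0, "wx": 0, "wy": 0, "wz": -0.89}, {"x": 99, "y": 78, "z": 2, "wx": 0, "wy": 0, "wz": -1.07}, {"x": 112, "y": 89, "z": 6, "wx": 0, "wy": 0, "wz": -1.25}, {"x": 120, "y": 95, "z": 10, "wx": 0, "wy": 0, "wz": -1.43}]}}

```text
t: 65.25
position: [0.6719, 0.0079, 0.1247]
tool_rot: [-180.0, -0.1, 174.2]
contact_force: [0.7, 0.5, 0.1]
finger_gap: 0.0003
grasp_force: 0.0
```

Call:
{"name": "carry_out", "arguments": {"moves": [{"x": 0, "y": 0, "z": 0, "wx": 0, "wy": 0, "wz": -0.14}, {"x": 0, "y": 0, "z": 0, "wx": 0, "wy": 0, "wz": -0.14}, {"x": 0, "y": 0, "z": 0, "wx": 0, "wy": 0, "wz": -0.14}]}}

```text
t: 65.62
position: [0.6719, 0.007, 0.126]
tool_rot: [-180.0, -0.1, -178.3]
contact_force: [-0.3, 0.8, 0.7]
finger_gap: 0.0004
grasp_force: 0.0
```

```bash
python3 - <<'E'
from h import *
s=manip.observe(); print(s['t'],inbox(s),s['q'].round(),s['tool_rot'],s['contact_force'].round(1)); bx(96,0,32,181.9,s)
E
```

```text
65.625 [ 94.3  -2.1 126. ] [ 29.  46. -51.  90.  38.  63.  61.] [-1.79954318e+02 -6.18775111e-02 -1.78311667e+02] [-0.3  0.8  0.7]
(96, 0) to (np.float64(673.4), np.float64(9.2), 32, 181.9) shift [-1.7  2.2 94. ] rot [-0.001 -0.001 -0.004]
```

Call:
{"name": "carry_out", "arguments": {"moves": [{"x": -2, "y": 2, "z": 25, "wx": 0, "wy": 0, "wz": 0}, {"x": -2, "y": 2, "z": 46, "wx": 0, "wy": 0, "wz": 0}, {"x": -2, "y": 2, "z": 60, "wx": 0, "wy": 0, "wz": 0}, {"x": -2, "y": 2, "z": 71, "wx": 0, "wy": 0, "wz": 0}, {"x": -2, "y": 2, "z": 80, "wx": 0, "wy": 0, "wz": 0}, {"x": -2, "y": 2, "z": 88, "wx": 0, "wy": 0, "wz": 0}, {"x": -2, "y": 2, "z": 94, "wx": 0, "wy": 0, "wz": 0}, {"x": -2, "y": 2, "z": 94, "wx": 0, "wy": 0, "wz": 0}]}}

```text
t: 66.62
position: [0.6739, 0.0096, 0.0325]
tool_rot: [-180.0, -0.0, -178.1]
contact_force: [0.9, 0.1, -0.0]
finger_gap: 0.0003
grasp_force: 0.2
```

Call:
{"name": "carry_out", "arguments": {"moves": [{"x": 2, "y": 0, "z": 0, "wx": 0, "wy": 0, "wz": 0}, {"x": 4, "y": 0, "z": 0, "wx": 0, "wy": 0, "wz": 0}, {"x": 6, "y": 0, "z": 0, "wx": 0, "wy": 0, "wz": 0}, {"x": 8, "y": 0, "z": 0, "wx": 0, "wy": 0, "wz": 0}, {"x": 8, "y": 0, "z": 0, "wx": 0, "wy": 0, "wz": 0}]}}

```text
t: 67.25
position: [0.666, 0.0093, 0.0331]
tool_rot: [-179.9, 0.0, -178.1]
contact_force: [0.6, 0.2, -0.3]
finger_gap: 0.0005
grasp_force: 0.6
```

Call:
{"name": "carry_out", "arguments": {"moves": [{"x": 1, "y": 0, "z": 0, "wx": 0, "wy": 0, "wz": 0}, {"x": 2, "y": 0, "z": 0, "wx": 0, "wy": 0, "wz": 0}, {"x": 2, "y": 0, "z": 0, "wx": 0, "wy": 0, "wz": 0}]}}

```text
t: 67.62
position: [0.6641, 0.0093, 0.033]
tool_rot: [-179.9, 0.0, -178.1]
contact_force: [1.2, -0.5, -1.6]
finger_gap: 0.0004
grasp_force: 0.8
```

Call:
{"name": "carry_out", "arguments": {"moves": [{"x": 1, "y": 0, "z": 0, "wx": 0, "wy": 0, "wz": 0}, {"x": 2, "y": 0, "z": 0, "wx": 0, "wy": 0, "wz": 0}, {"x": 2, "y": 0, "z": 0, "wx": 0, "wy": 0, "wz": 0}]}}

```text
t: 68.0
position: [0.6639, 0.0092, 0.0338]
tool_rot: [-180.0, 0.2, -178.2]
contact_force: [5.7, 0.4, -2.0]
finger_gap: 0.0006
grasp_force: 2.9
```

```bash
python3 - <<'E'
from h import *
s=manip.observe(); print(s['t'],inbox(s),s['tool_rot'],s['contact_force'].round(1))
E
```

```text
68.0 [86.5  0.4 33.8] [-179.97460841    0.2285602  -178.15797594] [ 5.7  0.4 -2. ]
```

Call:
{"name": "carry_out", "arguments": {"moves": [{"x": 1, "y": 0, "z": 0, "wx": 0, "wy": 0, "wz": 0}, {"x": 2, "y": 0, "z": 0, "wx": 0, "wy": 0, "wz": 0}, {"x": 2, "y": 0, "z": 0, "wx": 0, "wy": 0, "wz": 0}]}}

```text
t: 68.38
position: [0.6638, 0.0092, 0.0345]
tool_rot: [180.0, 0.5, -178.2]
contact_force: [9.1, -0.4, -2.2]
finger_gap: 0.0002
grasp_force: 4.7
```

Call:
{"name": "carry_out", "arguments": {"moves": [{"x": -6, "y": 0, "z": 0, "wx": 0, "wy": 0, "wz": 0}, {"x": -18, "y": 0, "z": 0, "wx": 0, "wy": 0, "wz": 0}, {"x": -22, "y": 0, "z": -25, "wx": 0, "wy": 0, "wz": 0}, {"x": -22, "y": 0, "z": -70, "wx": 0, "wy": 0, "wz": 0}, {"x": 0, "y": 0, "z": -90, "wx": 0, "wy": 0, "wz": 0}, {"x": 40, "y": 0, "z": -90, "wx": 0, "wy": 0, "wz": 0}, {"x": 95, "y": 0, "z": -90, "wx": 0, "wy": 0, "wz": 0}, {"x": 145, "y": 0, "z": -90, "wx": 0, "wy": 0, "wz": 0}]}}

```text
t: 69.38
position: [0.5133, 0.0047, 0.1229]
tool_rot: [-179.9, -0.1, -178.1]
contact_force: [0.7, 1.6, -0.2]
finger_gap: 0.0006
grasp_force: 0.0
```

Call:
{"name": "carry_out", "arguments": {"moves": [{"x": 25, "y": 0, "z": 0, "wx": 0, "wy": 0, "wz": 0}, {"x": 36, "y": 0, "z": 0, "wx": 0, "wy": 0, "wz": 0}, {"x": 36, "y": 0, "z": 0, "wx": 0, "wy": 0, "wz": 0}, {"x": 36, "y": 0, "z": 0, "wx": 0, "wy": 0, "wz": 0}]}}

```text
t: 69.88
position: [0.4806, 0.0036, 0.1232]
tool_rot: [-180.0, 0.1, -178.2]
contact_force: [-0.3, -0.1, -0.3]
finger_gap: 0.0001
grasp_force: 0.0
```

```bash
python3 - <<'E'
from h import *
s=manip.observe(); print(s['t'],inbox(s),s['q'].round(),s['tool_rot'],s['contact_force'].round(1)); bx(-97,0,32,181.9,s); lidtop()
E
```

```text
69.875 [-97.    0.8 123.2] [ 42.  31. -58. 117.  34.  51.  57.] [-1.79995095e+02  7.07556690e-02 -1.78170162e+02] [-0.3 -0.1 -0.3]
(-97, 0) to (np.float64(480.6), np.float64(2.8), 32, 181.9) shift [ 0.1 -0.8 91.2] rot [-0.     0.001 -0.001]
lid [574.6, 11.2, 54.0] 208.2 144.4 -88.0
blk [298.0, 171.0] [588.4, -61.4, 52.0] 76.5 12.2 48.9
blk [261.0, 176.0] [572.4, 27.3, 52.0] 36.9 17.4 -88.1
blk [258.0, 217.0] [474.0, 41.5, 52.0] 110.0 30.3 35.4
```

Call:
{"name": "carry_out", "arguments": {"moves": [{"x": 1, "y": 0, "z": 25, "wx": 0, "wy": 0, "wz": 0}, {"x": 1, "y": 0, "z": 45, "wx": 0, "wy": 0, "wz": 0}, {"x": 1, "y": 0, "z": 58, "wx": 0, "wy": 0, "wz": 0}, {"x": 1, "y": 0, "z": 68, "wx": 0, "wy": 0, "wz": 0}, {"x": 1, "y": 0, "z": 77, "wx": 0, "wy": 0, "wz": 0}, {"x": 1, "y": 0, "z": 85, "wx": 0, "wy": 0, "wz": 0}, {"x": 1, "y": 0, "z": 91, "wx": 0, "wy": 0, "wz": 0}, {"x": 1, "y": 0, "z": 91, "wx": 0, "wy": 0, "wz": 0}]}}

```text
t: 70.92
position: [0.4782, 0.0032, 0.0316]
tool_rot: [-180.0, -0.0, -178.1]
contact_force: [-0.0, -0.3, -0.1]
finger_gap: 0.0006
grasp_force: 0.1
```

Call:
{"name": "carry_out", "arguments": {"moves": [{"x": -2, "y": 0, "z": 0, "wx": 0, "wy": 0, "wz": 0}, {"x": -4, "y": 0, "z": 0, "wx": 0, "wy": 0, "wz": 0}, {"x": -6, "y": 0, "z": 0, "wx": 0, "wy": 0, "wz": 0}, {"x": -8, "y": 0, "z": 0, "wx": 0, "wy": 0, "wz": 0}, {"x": -10, "y": 0, "z": 0, "wx": 0, "wy": 0, "wz": 0}, {"x": -10, "y": 0, "z": 0, "wx": 0, "wy": 0, "wz": 0}]}}

```text
t: 71.68
position: [0.4885, 0.0036, 0.032]
tool_rot: [-180.0, 0.0, -178.2]
contact_force: [-1.3, -0.1, -0.5]
finger_gap: 0.0002
grasp_force: 0.5
```

Call:
{"name": "carry_out", "arguments": {"moves": [{"x": -1, "y": 0, "z": 0, "wx": 0, "wy": 0, "wz": 0}, {"x": -2, "y": 0, "z": 0, "wx": 0, "wy": 0, "wz": 0}, {"x": -2, "y": 0, "z": 0, "wx": 0, "wy": 0, "wz": 0}]}}

```text
t: 72.05
position: [0.4904, 0.0037, 0.032]
tool_rot: [-180.0, 0.0, -178.2]
contact_force: [-0.9, -0.5, -0.2]
finger_gap: 0.0005
grasp_force: 0.7
```

Call:
{"name": "carry_out", "arguments": {"moves": [{"x": -1, "y": 0, "z": 0, "wx": 0, "wy": 0, "wz": 0}, {"x": -2, "y": 0, "z": 0, "wx": 0, "wy": 0, "wz": 0}, {"x": -2, "y": 0, "z": 0, "wx": 0, "wy": 0, "wz": 0}]}}

```text
t: 72.42
position: [0.4925, 0.0037, 0.032]
tool_rot: [-180.0, 0.0, -178.2]
contact_force: [-1.3, -0.0, -2.0]
finger_gap: 0.0002
grasp_force: 0.7
```

```bash
python3 - <<'E'
from h import *
s=manip.observe(); print(s['t'],inbox(s),s['tool_rot'],s['contact_force'].round(1))
E
```

```text
72.425 [-85.1   0.6  32. ] [-1.79953139e+02  2.98781172e-02 -1.78151766e+02] [-1.3 -0.  -2. ]
```

Call:
{"name": "carry_out", "arguments": {"moves": [{"x": -1, "y": 0, "z": 0, "wx": 0, "wy": 0, "wz": 0}, {"x": -2, "y": 0, "z": 0, "wx": 0, "wy": 0, "wz": 0}, {"x": -2, "y": 0, "z": 0, "wx": 0, "wy": 0, "wz": 0}]}}

```text
t: 72.8
position: [0.4929, 0.0037, 0.0319]
tool_rot: [-179.9, -0.1, -178.1]
contact_force: [-6.7, -0.4, 3.9]
finger_gap: 0.0005
grasp_force: 3.1
```

Call:
{"name": "carry_out", "arguments": {"moves": [{"x": -1, "y": 0, "z": 0, "wx": 0, "wy": 0, "wz": 0}, {"x": -2, "y": 0, "z": 0, "wx": 0, "wy": 0, "wz": 0}, {"x": -2, "y": 0, "z": 0, "wx": 0, "wy": 0, "wz": 0}]}}

```text
t: 73.18
position: [0.493, 0.0037, 0.0318]
tool_rot: [-179.8, -0.3, -178.1]
contact_force: [-11.6, -1.5, 7.4]
finger_gap: 0.0002
grasp_force: 5.6
```

```bash
python3 - <<'E'
from h import *
s=manip.observe(); print(s['t'],inbox(s),s['tool_rot'],s['contact_force'].round(1)); lidtop()
E
```

```text
73.175 [-84.6   0.5  31.8] [-179.84525435   -0.34366619 -178.13450782] [-11.6  -1.5   7.4]
lid [582.1, 11.4, 54.0] 208.4 144.7 -87.9
blk [262.0, 173.0] [581.2, 26.3, 52.0] 39.4 15.0 -88.1
blk [258.0, 214.0] [481.5, 40.1, 52.0] 99.1 24.5 42.9
```

Call:
{"name": "carry_out", "arguments": {"moves": [{"x": 6, "y": 0, "z": 0, "wx": 0, "wy": 0, "wz": 0}, {"x": 20, "y": 0, "z": 0, "wx": 0, "wy": 0, "wz": 0}, {"x": 24, "y": 0, "z": -30, "wx": 0, "wy": 0, "wz": 0}, {"x": 24, "y": 0, "z": -80, "wx": 0, "wy": 0, "wz": 0}, {"x": 60, "y": 0, "z": -125, "wx": 0, "wy": 0, "wz": 0}, {"x": 70, "y": 40, "z": -150, "wx": 0, "wy": 0, "wz": 0}, {"x": 70, "y": 90, "z": -160, "wx": 0, "wy": 0, "wz": 0}, {"x": 70, "y": 140, "z": -160, "wx": 0, "wy": 0, "wz": 0}]}}

```text
t: 74.22
position: [0.4225, 0.1423, 0.193]
tool_rot: [-179.9, 0.3, -178.3]
contact_force: [-0.2, 0.6, 0.3]
finger_gap: 0.0006
grasp_force: 0.0
```

```bash
python3 - <<'E'
from h import *
s,a=snap('top','t20.png'); s,b=snap('scene','s20.png'); s,w=snap('wrist','w20.png'); print(s['t'],s['position'],s['q'].round(),s['contact_force'].round(1)); lidtop()
W=np.zeros((600,800,3),'uint8')
W[:400,:400]=cv2.resize(b['color'][140:260,170:290,::-1],(400,400),interpolation=cv2.INTER_CUBIC)
W[:300,400:]=cv2.resize(a['color'][110:230,190:350,::-1],(400,300),interpolation=cv2.INTER_CUBIC)
W[300:,400:]=cv2.resize(w['color'][:,:,::-1],(400,300))
cv2.imwrite('pics/m20.png',W)
E
```

```text
74.325 [0.42094661 0.14734883 0.19302426] [ 34.  22. -67. 118.  25.  56.  46.] [ 0.   0.7 -0.5]
lid [580.5, 9.8, 54.0] 211.1 148.7 -88.9
blk [270.0, 174.0] [583.0, 9.1, 52.0] 73.9 12.5 -88.1
blk [268.0, 206.0] [502.8, 9.5, 52.0] 82.7 4.9 -88.2
blk [220.0, 228.0] [448.6, 127.2, 52.0] 33.5 21.6 2.6
```

View pics/m20.png

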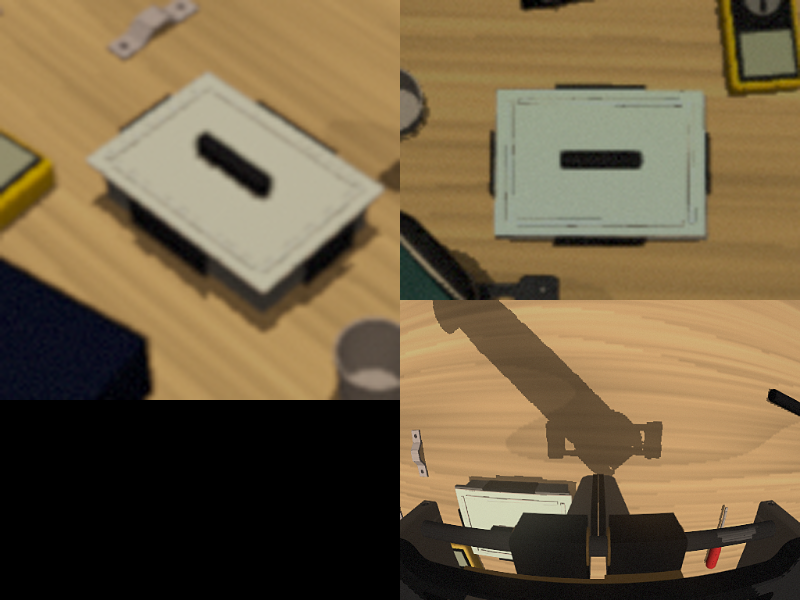

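All four flaps hang down beside the box, seen on its near sides at (170,240) and (335,245) in the scene view and as thin dark edges in the top view. The cup stands upright. The lid sits a few mm toward +x and +y within its play, so I'll grip the handle, centre it gently and press it home.

```bash
python3 - <<'E'
from h import *
s=manip.observe(); print(inbox(s)); to(579,8,125,91.9,s)
E
```

```text
[-151.5  141.5  191.9]
to (579, 8, 125, 91.9) shift [-152.7 -139.7   67.3] rot [-0.     0.002  1.573]
```

Call:
{"name": "carry_out", "arguments": {"moves": [{"x": -20, "y": -18, "z": 0, "wx": 0, "wy": 0, "wz": 0.18}, {"x": -45, "y": -40, "z": 0, "wx": 0, "wy": 0, "wz": 0.36}, {"x": -70, "y": -64, "z": 5, "wx": 0, "wy": 0, "wz": 0.54}, {"x": -95, "y": -87, "z": 15, "wx": 0, "wy": 0, "wz": 0.72}, {"x": -120, "y": -110, "z": 25, "wx": 0, "wy": 0, "wz": 0.9}, {"x": -140, "y": -128, "z": 40, "wx": 0, "wy": 0, "wz": 1.08}, {"x": -152, "y": -139, "z": 55, "wx": 0, "wy": 0, "wz": 1.26}, {"x": -152, "y": -139, "z": 67, "wx": 0, "wy": 0, "wz": 1.44}], "fingers": 40}}

```text
t: 75.42
position: [0.5784, 0.0036, 0.1237]
tool_rot: [-180.0, 0.1, 98.7]
contact_force: [-0.8, -0.3, -0.5]
finger_gap: 0.0371
grasp_force: 0.0
```

Call:
{"name": "carry_out", "arguments": {"moves": [{"x": 0, "y": 0, "z": 0, "wx": 0, "wy": 0, "wz": 0.13}, {"x": 0, "y": 0, "z": 0, "wx": 0, "wy": 0, "wz": 0.13}, {"x": 0, "y": 0, "z": 0, "wx": 0, "wy": 0, "wz": 0.13}]}}

```text
t: 75.8
position: [0.5781, 0.0064, 0.1251]
tool_rot: [180.0, 0.1, 91.9]
contact_force: [0.9, -0.1, -0.3]
finger_gap: 0.0367
grasp_force: 0.0
```

```bash
python3 - <<'E'
from h import *
s=manip.observe(); print(s['t'],s['position'],s['tool_rot'],s['finger_gap']); to(579,8,60,91.9,s)
E
```

```text
75.8 [0.57814565 0.0063934  0.12511541] [1.79971970e+02 6.89425516e-02 9.19332354e+01] 0.0367486263783366
to (579, 8, 60, 91.9) shift [ 1.7  0.9 65.1] rot [0.    0.001 0.001]
```

Call:
{"name": "carry_out", "arguments": {"moves": [{"x": 3, "y": 0, "z": 25, "wx": 0, "wy": 0, "wz": 0}, {"x": 3, "y": 0, "z": 48, "wx": 0, "wy": 0, "wz": 0}, {"x": 3, "y": 0, "z": 60, "wx": 0, "wy": 0, "wz": 0}, {"x": 3, "y": 0, "z": 66, "wx": 0, "wy": 0, "wz": 0}, {"x": 3, "y": 0, "z": 66, "wx": 0, "wy": 0, "wz": 0}, {"x": 3, "y": 0, "z": 66, "wx": 0, "wy": 0, "wz": 0}]}}

```text
t: 76.55
position: [0.5787, 0.0106, 0.0598]
tool_rot: [179.9, 0.1, 91.9]
contact_force: [-0.1, -0.3, 0.8]
finger_gap: 0.0368
grasp_force: 0.0
```

Call:
{"name": "carry_out", "arguments": {"moves": [{"x": 0, "y": 0, "z": 0, "wx": 0, "wy": 0, "wz": 0}, {"x": 0, "y": 0, "z": 0, "wx": 0, "wy": 0, "wz": 0}, {"x": 0, "y": 0, "z": 0, "wx": 0, "wy": 0, "wz": 0}, {"x": 0, "y": 0, "z": 0, "wx": 0, "wy": 0, "wz": 0}], "fingers": 5, "grip_force": 15}}

```text
t: 77.05
position: [0.5788, 0.0105, 0.0595]
tool_rot: [179.9, 0.1, 91.9]
contact_force: [0.9, -0.3, 2.0]
finger_gap: 0.0158
grasp_force: 15.0
```

Call:
{"name": "carry_out", "arguments": {"moves": [{"x": -1, "y": 0, "z": 0, "wx": 0, "wy": 0, "wz": 0}, {"x": -2, "y": 0, "z": 0, "wx": 0, "wy": 0, "wz": 0}, {"x": -3, "y": 0, "z": 0.5, "wx": 0, "wy": 0, "wz": 0}, {"x": -3, "y": 0, "z": 2, "wx": 0, "wy": 0, "wz": 0}, {"x": -3, "y": 0, "z": 2, "wx": 0, "wy": 0, "wz": 0}]}}

```text
t: 77.68
position: [0.5786, 0.0095, 0.0591]
tool_rot: [179.9, -0.0, 92.0]
contact_force: [-3.4, 3.2, 16.8]
finger_gap: 0.0154
grasp_force: 15.0
```

```bash
python3 - <<'E'
from h import *
s=manip.observe(); print(s['t'],s['position'],s['tool_rot'],s['finger_gap'],s['contact_force'].round(1),s['torque'].round(2))
E
```

```text
77.675 [0.57857455 0.00949595 0.05906102] [ 1.79915377e+02 -1.17045537e-02  9.19701614e+01] 0.015434366429386058 [-3.4  3.2 16.8] [ 0.89  0.81 -0.04]
```

Call:
{"name": "carry_out", "arguments": {"moves": [{"x": 0, "y": 0, "z": -2, "wx": 0, "wy": 0, "wz": 0}, {"x": 0, "y": 0, "z": -2, "wx": 0, "wy": 0, "wz": 0}, {"x": -1, "y": 0, "z": -2, "wx": 0, "wy": 0, "wz": 0}, {"x": -1, "y": 0, "z": -2, "wx": 0, "wy": 0, "wz": 0}, {"x": -1, "y": 0, "z": -2, "wx": 0, "wy": 0, "wz": 0}]}}

```text
t: 78.3
position: [0.5776, 0.0074, 0.0591]
tool_rot: [-179.9, 0.0, 91.9]
contact_force: [-2.2, 2.7, 6.2]
finger_gap: 0.0157
grasp_force: 15.0
```

Call:
{"name": "carry_out", "arguments": {"moves": [{"x": 0, "y": 0, "z": 1.3, "wx": 0, "wy": 0, "wz": 0}, {"x": 0, "y": 0, "z": 1.3, "wx": 0, "wy": 0, "wz": 0}]}}

```text
t: 78.55
position: [0.5776, 0.0074, 0.059]
tool_rot: [-179.9, 0.1, 91.9]
contact_force: [-4.9, 2.7, 16.4]
finger_gap: 0.0155
grasp_force: 15.0
```

Call:
{"name": "carry_out", "arguments": {"moves": [{"x": 0, "y": 0, "z": 0, "wx": 0, "wy": 0, "wz": 0}, {"x": 0, "y": 0, "z": 0, "wx": 0, "wy": 0, "wz": 0}, {"x": 0, "y": 0, "z": 0, "wx": 0, "wy": 0, "wz": 0}, {"x": 0, "y": 0, "z": -20, "wx": 0, "wy": 0, "wz": 0}, {"x": 0, "y": 0, "z": -60, "wx": 0, "wy": 0, "wz": 0}, {"x": 0, "y": 0, "z": -110, "wx": 0, "wy": 0, "wz": 0}, {"x": 0, "y": 50, "z": -140, "wx": 0, "wy": 0, "wz": 0}, {"x": 0, "y": 100, "z": -150, "wx": 0, "wy": 0, "wz": 0}], "fingers": 40}}

```text
t: 79.55
position: [0.6807, 0.0097, 0.213]
tool_rot: [179.6, 0.1, 91.9]
contact_force: [0.6, 0.1, 0.0]
finger_gap: 0.0366
grasp_force: 0.0
```

Call:
{"name": "carry_out", "arguments": {"moves": [{"x": -10, "y": -60, "z": 0, "wx": 0, "wy": 0, "wz": 0}, {"x": -20, "y": -120, "z": 0, "wx": 0, "wy": 0, "wz": 0}, {"x": -20, "y": -180, "z": 0, "wx": 0, "wy": 0, "wz": 0}, {"x": -20, "y": -240, "z": 0, "wx": 0, "wy": 0, "wz": 0}, {"x": -20, "y": -250, "z": 0, "wx": 0, "wy": 0, "wz": 0}, {"x": -20, "y": -250, "z": 0, "wx": 0, "wy": 0, "wz": 0}]}}

```text
t: 80.3
position: [0.4297, -0.0186, 0.2091]
tool_rot: [179.8, 0.1, 91.9]
contact_force: [1.0, 0.5, -0.3]
finger_gap: 0.0364
grasp_force: 0.0
```

```bash
python3 - <<'E'
from h import *
s,a=snap('top','t21.png'); s,b=snap('scene','s21.png'); print(s['t'],s['position'],s['contact_force'].round(1)); lidtop()
W=np.zeros((600,800,3),'uint8')
W[:400,:400]=cv2.resize(b['color'][110:310,150:350,::-1],(400,400),interpolation=cv2.INTER_CUBIC)
W[:400,400:]=cv2.resize(a['color'][80:280,90:430,::-1],(400,235)).repeat(1,0) if 0 else np.pad(cv2.resize(a['color'][80:280,90:430,::-1],(400,235)),((0,165),(0,0),(0,0)))
cv2.imwrite('pics/m21.png',W[:400])
E
```

```text
80.35 [ 0.43054294 -0.01837203  0.20892601] [ 0.  -0.1  0.1]
lid [577.3, 6.4, 54.0] 208.3 144.5 -88.0
blk [272.0, 176.0] [573.1, 6.4, 52.0] 73.8 22.4 -88.1
blk [277.0, 200.0] [515.8, -8.0, 52.0] 29.1 27.4 -49.5
blk [270.0, 226.0] [459.5, 4.8, 52.0] 48.1 17.0 1.5
```

View pics/m21.png

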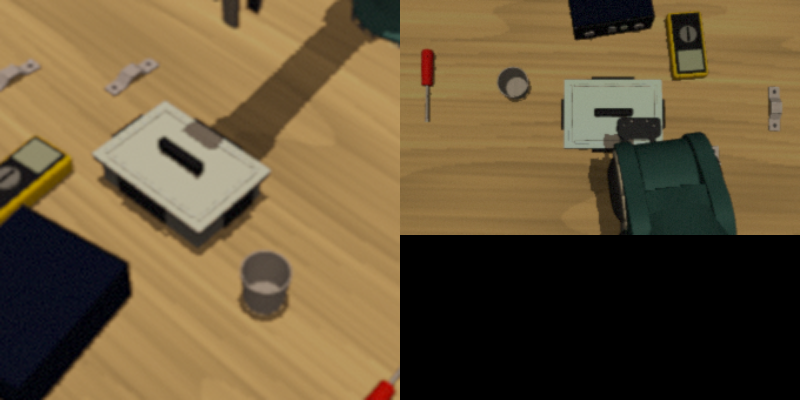

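Final check:
- **Lid:** centred on the box, measured at (577, 6) mm against the box at (577, 6) mm.
- **Flaps:** those in view hang down beside the box; the previous picture showed all four down.
- **Cup:** upright on the bench.
- **Humped bars and bystanders:** the humps remain on the bench; the multimeter and screwdriver look undisturbed.

Handing in.

```bash
python3 -c "
from station import manip
print(manip.finish_job())"
```

```text
the job is handed in; nothing more can be done
None
```

The job is handed in after about 80 s of robot time: four flat busbars in the cradle, nuts in the bay, the empty cup upright on the bench, the lid centred and bottomed with all four flaps folded down; the hand-in returned no verdict.

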